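# Lock the lens chuck with its index plunger

### The job

The lens chuck has to be locked before its lens is drilled. Lift the loose index plunger out of its wooden rest by the shank and lay it on the bench, then take it again by its black knob, put it nose first into the chuck's bore, push it right in against the spring and slide the keeper fully down by its red ledge, so that the plunger stays trapped. Leave the other things on the bench where they are.

Things in the scene. Friction and masses are not known exactly. Their poses are not given: they have to be found in the camera images.
- plunger: Loose steel plunger, 114 mm long (all in mm), 0.08-0.15 kg. Origin on its axis at the centre of the black 26 cube knob, one flat up; +x along the axis to the nose. Along x: knob -13..13, neck dia 14 to 29, brass collar dia 26 to 37, shank dia 16 to 85, tapered nose dia 10 to 101. Balances at x=30. Lies level on knob and collar, axis 13 above the bench, and does not roll.
- jig: Indexing lens chuck, fixed (all in mm): grey base 200x110x12, silver housing 60 wide, top 84 high, behind it a notched wheel with a lens. Origin on the bench under the housing's front face; +x runs level into the bore, z up. Base spans x -30..170. The front sticks out only by the keeper's guides, to x=-14, 19 and more to each side of the axis.
- bore (a point): Centre of the bore in the housing's front face, 60 mm above the bench (all in mm); axes as the chuck's. Counterbore dia 32, 14 deep, then bore dia 18. Spring ring 1 before the face, travel 10: 4 N at first touch, 10 N at its stop. Plunger origin: x=-38 touching the spring, must pass x=-31 for the collar to go behind the keeper, -28 at the stop, -31 when trapped.
- keeper (a joint): Steel gate 6 mm thick (2 to 8 before the housing face) sliding straight down, stiff (3.5 N) so it stays put. 0 = up (open): opening 31 mm wide and high round the bore axis, passes the collar. 0.020 = fully down: its 17 wide slot stands round the neck and holds the collar in. It cannot go down while the collar is in its plane, and the spring throws an untrapped plunger back out 7 mm.
- ledge (a point): Middle of the top face of the keeper's red ledge, a thumb tab 18 mm wide, 5 thick, reaching 60 out from the housing face; this point is 50 out. Its top is 14.5 below the bore axis when up, 34.5 when fully down. It lies under the pressed-in knob, whose end is then 41-44 out, so fingertips that press on the knob's end can also move down onto the ledge.
- rest_block: Wooden rest 130x80 mm, fixed. Origin under its centre on the bench. The plunger lies along its +x, axis 30 high, knob and collar sunk in a pocket block (x -65..-3, 45 high) that hides them from fingers; the shank from x=0 to 43 is free above the 8 thick base plate, open on both sides. A 24 high stop stands at x 52..62 under the nose.
- driver: Small green-handled screwdriver lying on the bench, 146 mm long, 14 thick; to be left alone. Origin under its middle.
- cement: Small brown bottle with a black cap, dia 32 mm, 62 high, standing; to be left alone. Origin under its centre.
- spare_lens: Clear uncut lens, dia 53 mm, 6 high, lying on the bench; to be left alone. Origin under its centre.
- front: Black spectacle front without temples, 136x44x11 mm, lying on the bench; to be left alone. Origin under its middle.
Not all that is in view belongs to the job. Several things have the shape of the plunger; the one meant has the colours described above.

How it is judged:
By the outcome, as a careful person would: the job done as asked, in the order asked, and still so for the second after the job is handed in, with the robot touching nothing.
It also fails if it takes over 72 s, if anything falls off the work surface, if the arm or the gripper's body presses on something with over 40 N, if the wrist force passes 120 N, or if a joint passes its speed limit or range.

### The arm

A 7-joint arm with a two-finger parallel gripper is mounted at the origin on a cart in front of the work surface, level with it; the furniture and walls round the work are solid. World frame = base frame: x ahead of the robot, y to its left, z up, the work surface at z = 0. Lengths are in m, angles in rad, forces in N, time in s.
With the tool pointing down it reaches from about 0.35 to 0.9 m from the base axis. Payload 8.1 kg.
Tool frame: the origin (TCP) lies at the very end of the fingers, on their centre line; the grasp point (between the pads) lies 19 mm behind it (grip_point_offset is the distance from the TCP to the grasp point, in m); z points along the fingers, x is the direction in which the jaws open and shut, and the axes are right-handed (so a half turn about z gives the same grasp; the last joint's range is limited). The gripper opens to 92 mm and grips with 3 to 60 N. Pads are 19 mm wide; open, the fingers measure 130 mm over their backs; the gripper's body (75 mm by 190 mm) begins 47 mm behind the grasp point.
Start: joints at [-1.302, 0.434, 0.025, 1.573, -0.012, 1.134, -0.075], TCP at [0.227, 0.582, 0.227] pointing down, gripper open.
Joint ranges: [-2.62, 2.62], [-0.44, 2.09], [-1.27, 1.32], [0.08, 2.57], [-1.32, 4.46], [0.12, 2], [-2.74, 2.74]. Speed limits (rad/s): [2.22, 2.22, 3.01, 3.01, 3.14, 3.14, 3.14].

### API

Orientations are given as a rotation vector (axis times angle).
In Python, from cell import observe, get_image, camera_model, sign_off, grip_point_offset gives the robot as it stands.
- The arm moves only by the tool play_rows, never from a script. Its argument "rows" is a list of rows, each a list of 7 numbers: the shift along the tool's x, y, z as a fraction of full scale, then the turn, a rotation vector about the tool's x, y, z as a fraction of full scale, then the closure, from -1 (fully open) to 1 (shut). A call has 1 to 5 rows; each row shifts and turns the pose as measured when the row begins, along the tool's axes as they then stand; what a row does not reach is not made up. Full scale, the value 1, is 0.15 m for a shift and 0.5 rad for a turn. A row lasts 1/10 s, in which the tool goes at most 50 mm and 8.59 degrees, less where a joint would pass 70% of its speed; a pose out of reach is approached as far as the arm can. A call with a number of a shift or a turn outside -1 to 1 is refused whole. A call with a gripper value outside its range is refused whole. The fingers move at their own pace and stop on an object; "force" is the grip in N (left out, the last holds). Time passes only in rows, so rows that do not move let the fingers close. It gives the time, the measured TCP pose, the force and the opening at its end, in the units of the state.
- observe(): the state, without advancing time (a new reading comes with each control period).
- get_image(name): name is "scene" or "top" or "wrist"; returns the picture (480x640x3 uint8, blue, green, red); there is no depth.
- camera_model(name): a dict with "K" (3x3 intrinsics, pixels), "R" (3x3) and "t" (3): a world point X has camera coordinates R X + t. Camera axes: x right, y down, z forward; pixel columns grow to the right and rows downward; lengths in m; the calibration is good to about 2 mm. The wrist camera is an equidistant fisheye: a pixel r from the principal point sees the ray r / f radians off the axis. A picture is of the moment at which its call begins: read the wrist's pose just before it. camera_model takes no time and is no camera call; for the wrist camera it gives the pose at the moment of the call.
- sign_off(): hands the job in, once; it reports no verdict.
The state is a dict: "clock": time; "joints": joint angles; "dq": joint speeds; "joint_efforts": joint torques, N m; "position": TCP position; "ee_rot": TCP orientation; "force": force on the tool from outside, world axes, zero at the start; "ft_torque": the same for the moment, N m; "width": opening from 0.0 (shut) to 1.0 (fully open).
Only numpy, scipy, OpenCV 4.12 (cv2) and the standard library are available. Lean on these libraries where they do the work, as an engineer would, in place of code of your own. Each camera call takes 0.05 s, during which the arm holds its last target.

## Working session

There is one attempt and no reset: what is moved stays moved. The work goes in short steps, Python scripts to look and compute and a tool call to move; the robot and the scene stay as the last step left them, time stands still between calls to the robot, and variables do not carry over. Pictures are saved under pics/ and viewed, and the job is handed in when it is done.

Besides the shell and the picture viewer there is one more tool, called after "Call:" in YAML: its name, and indented under it one key for each argument. play_rows: Moves the arm, as the interface text tells. Its arguments: {"type":"object","properties":{"rows":{"type":"array","items":{"type":"array","items":{"type":"number"}}},"force":{"type":"number"}},"required":["rows"]}

```bash
ls; mkdir -p pics
python3 - <<'E'
from cell import *
import cv2
print(observe()); print(grip_point_offset)
for n in("scene","top","wrist"):
    m=camera_model(n); print(n,m)
    cv2.imwrite(f"pics/a_{n}.png",get_image(n))
E
```

```text
pics
{'clock': 0.0, 'joints': array([-1.30161423,  0.43525531,  0.02501225,  1.5741227 , -0.01159033,
        1.13398585, -0.07509818]), 'dq': array([ 1.74189556e-04,  2.20227929e-04,  1.59590905e-03, -8.91551906e-05,
        1.48698287e-03,  9.70830164e-04, -9.98160228e-04]), 'joint_efforts': array([-1.03957907e-03, -6.67836356e+01,  9.84502137e-01, -3.14461327e+01,
       -6.05132477e-02,  4.26825334e-02,  1.68616211e-04]), 'position': array([0.22693686, 0.58178351, 0.22591545]), 'ee_rot': array([ 2.59295897e+00,  1.77187331e+00, -1.94321007e-03]), 'force': array([ 0.04428787,  0.26041748, -0.28965871]), 'ft_torque': array([ 0.0213625 ,  0.03638987, -0.00349383]), 'width': 0.9961107282545194}
0.0188
scene {'K': array([[498.36570277,   0.        , 315.40511879],
       [  0.        , 498.36570277, 238.70799703],
       [  0.        ,   0.        ,   1.        ]]), 'R': array([[ 0.51215728, -0.85874135, -0.01606905],
       [-0.33936784, -0.18514303, -0.9222535 ],
       [ 0.78900215,  0.47779216, -0.38625155]]), 't': array([-0.408407  ,  0.25254711,  0.70604603])}
top {'K': array([[496.20165037,   0.        , 319.49671478],
       [  0.        , 496.20165037, 244.68074326],
       [  0.        ,   0.        ,   1.        ]]), 'R': array([[-2.18545544e-02, -9.99758517e-01, -2.29922062e-03],
       [-9.89890496e-01,  2.19610931e-02, -1.40123221e-01],
       [ 1.40139877e-01, -7.86353921e-04, -9.90131404e-01]]), 't': array([-0.15441377,  0.58962424,  0.91043809])}
wrist {'K': array([[371.64829954,   0.        , 325.22059827],
       [  0.        , 371.64829954, 243.07169001],
       [  0.        ,   0.        ,   1.        ]]), 'R': array([[ 3.63314057e-01,  9.31666592e-01, -5.07596348e-04],
       [ 8.98872357e-01, -3.50382185e-01,  2.63174487e-01],
       [ 2.45013024e-01, -9.60712547e-02, -9.64748118e-01]]), 't': array([-0.62434285, -0.03367686,  0.38881634])}
```

View pics/a_scene.png

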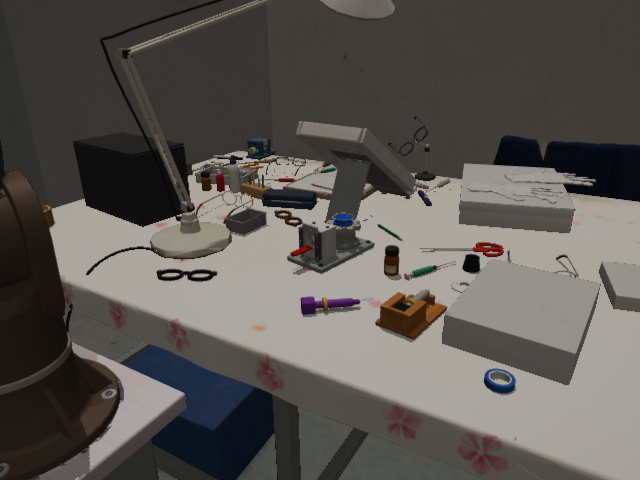

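View pics/a_top.png

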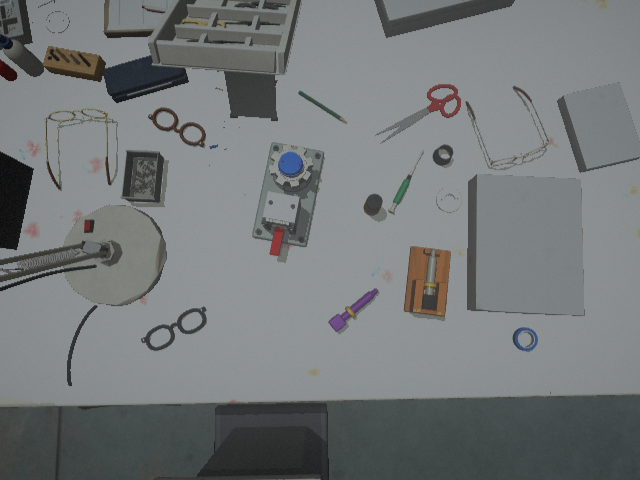

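View pics/a_wrist.png

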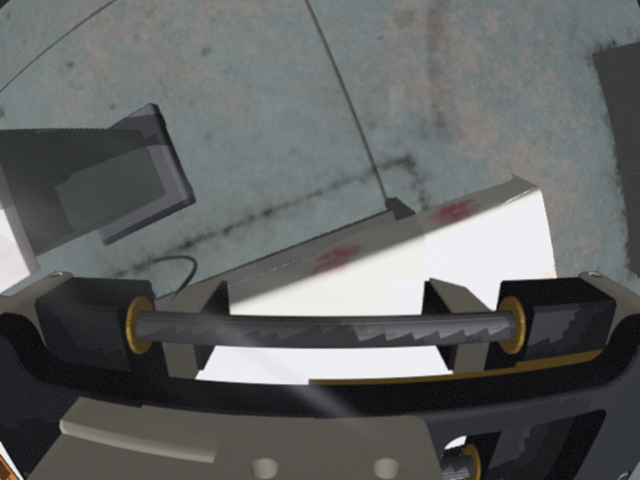

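```bash
cat > h.py <<'E'
import numpy as np, cv2
from scipy.spatial.transform import Rotation as Ro
from cell import *
def ray(n,p,m=None):
    m=m or camera_model(n);K=m["K"];R=np.array(m["R"]);t=np.array(m["t"])
    d=np.array([(p[0]-K[0,2])/K[0,0],(p[1]-K[1,2])/K[1,1],1.])
    if n=="wrist":
        r=np.hypot(d[0],d[1]); d=np.array([d[0]/r*np.sin(r),d[1]/r*np.sin(r),np.cos(r)]) if r>1e-9 else np.array([0,0,1.])
    return -R.T@t, R.T@d
def onz(n,p,z,m=None):
    c,d=ray(n,p,m); return c+d*(z-c[2])/d[2]
def proj(n,X,m=None):
    m=m or camera_model(n);K=m["K"];x=np.array(m["R"])@X+m["t"]
    if n=="wrist":
        r=np.hypot(x[0],x[1]);th=np.arctan2(r,x[2]);return np.array([K[0,2]+K[0,0]*th*x[0]/r,K[1,2]+K[1,1]*th*x[1]/r])
    return np.array([K[0,0]*x[0]/x[2]+K[0,2],K[1,1]*x[1]/x[2]+K[1,2]])
def tri(a,b):
    (c1,d1),(c2,d2)=ray(*a),ray(*b)
    s=np.linalg.lstsq(np.c_[d1,-d2],c2-c1,rcond=None)[0]
    p,q=c1+s[0]*d1,c2+s[1]*d2; return (p+q)/2,np.linalg.norm(p-q)
E
python3 - <<'E'
from h import *
t=cv2.imread("pics/a_top.png");s=cv2.imread("pics/a_scene.png")
c=lambda im,x,y,w,h,k:cv2.resize(im[y:y+h,x:x+w],None,fx=k,fy=k,interpolation=cv2.INTER_CUBIC)
a=c(t,390,235,75,90,6); b=c(t,240,130,100,140,4)
cv2.imwrite("pics/b1.png",a);cv2.imwrite("pics/b2.png",b)
cv2.imwrite("pics/b3.png",c(s,280,200,180,145,4))
E
```

```text
(no output)
```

View pics/b1.png

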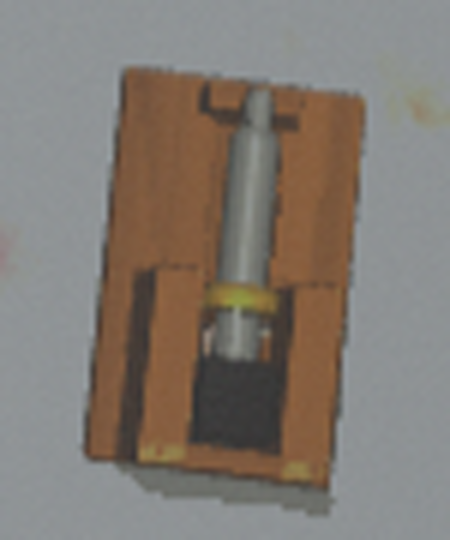

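View pics/b2.png

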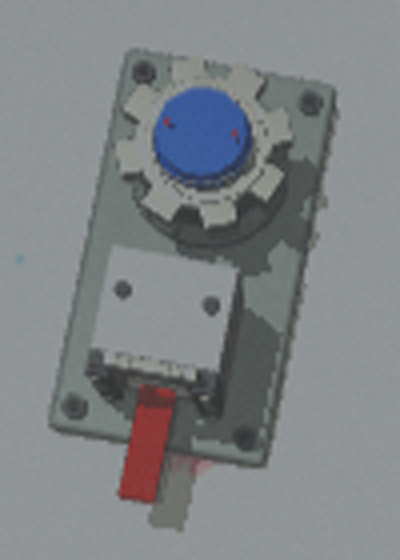

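View pics/b3.png

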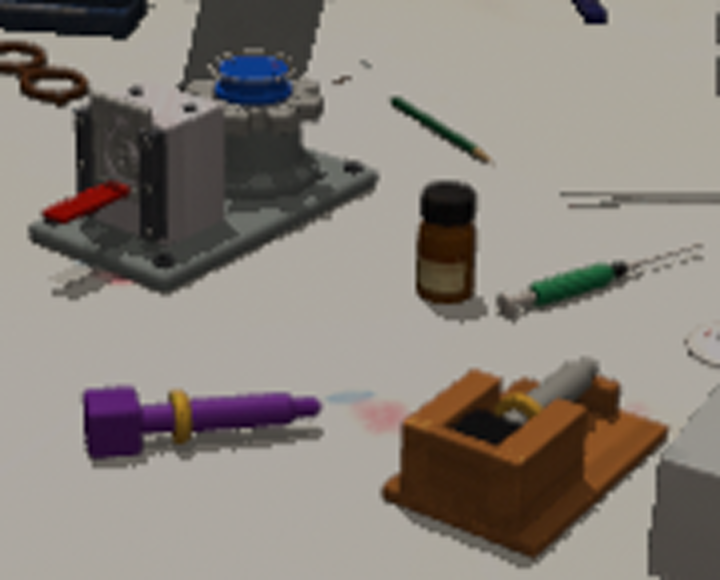

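Run:
```python
from h import *
def f(pts,off,k,z):
    return np.array([onz("top",[(x+.5)/k-.5+off[0],(y+.5)/k-.5+off[1]],z)[:2] for x,y in pts])
# rest: plate corners top-left, top-right, bottom-right(45 high? block), bottom-left
r=f([(125,68),(363,97)],(390,235),6,.008); print("rest far",r.round(4),np.linalg.norm(r[0]-r[1]))
r2=f([(85,458)],(390,235),6,.008);print("near left",r2, np.linalg.norm(r2[0]-r[0]))
r3=f([(156,268),(338,285),(138,460),(328,488)],(390,235),6,.045);print("block top",r3.round(4))
ax=f([(260,92),(254,125),(240,285),(238,350)],(390,235),6,.030);print("axis",ax.round(4))
d=ax[0]-ax[3];print("yaw",np.degrees(np.arctan2(d[1],d[0])))
d=(r[0]-r2[0]);print("yaw edge",np.degrees(np.arctan2(d[1],d[0])))
d=(r[0]-r[1]);print("yaw far edge",np.degrees(np.arctan2(d[1],d[0]))-90)
d=(r3[0]-r3[2]);print(np.degrees(np.arctan2(d[1],d[0])))
j=f([(130,50),(337,92),(268,467),(50,428)],(240,130),4,.012);print("jig",j.round(4),j.mean(0))
for a,b in((3,0),(2,1)):
    d=j[b]-j[a];print(np.linalg.norm(d),np.degrees(np.arctan2(d[1],d[0])))
for a,b in((1,0),(2,3)):
    d=j[b]-j[a];print(np.linalg.norm(d),np.degrees(np.arctan2(d[1],d[0]))-90)
h=f([(112,243),(241,268),(221,384),(93,350)],(240,130),4,.084);print("hous",h.round(4))
l=f([(120,495),(155,502),(140,388),(175,390)],(240,130),4,.0455);print("ledge",l.round(4))
for nm,p in(("purple",(355,310)),("bottle cap",(373,203)),("driver",(405,185)),("front",(175,328)),("lens",(447,201))):print(nm,onz("top",p,.01).round(3))
```

```text
rest far [[ 0.5843 -0.3477]
 [ 0.5729 -0.4258]] 0.07890918672791605
near left [[ 0.45685021 -0.32865474]] 0.12888799268675105
block top [[ 0.5155 -0.3476]
 [ 0.5089 -0.4046]
 [ 0.4557 -0.339 ]
 [ 0.4458 -0.3978]]
axis [[ 0.5726 -0.3868]
 [ 0.5619 -0.3843]
 [ 0.5105 -0.3771]
 [ 0.4898 -0.3753]]
yaw -7.898845464247847
yaw edge -8.502188926986136
yaw far edge -8.308514622662457
-8.141547808619615
jig [[ 0.8034 -0.0755]
 [ 0.7788 -0.1804]
 [ 0.5874 -0.1419]
 [ 0.6093 -0.0342]] [ 0.69474461 -0.1079778 ]
0.19842576202773657 -12.016833893858824
0.1952543070820618 -11.381820582492667
0.10775890084510228 -13.182079484655134
0.10990506761487662 -11.499642912205559
hous [[ 0.6842 -0.0731]
 [ 0.671  -0.1329]
 [ 0.6165 -0.1228]
 [ 0.6337 -0.0639]]
ledge [[ 0.5709 -0.072 ]
 [ 0.5671 -0.0886]
 [ 0.6224 -0.082 ]
 [ 0.6211 -0.0988]]
purple [ 0.461 -0.234  0.01 ]
bottle cap [ 0.673 -0.276  0.01 ]
driver [ 0.708 -0.342  0.01 ]
front [0.434 0.116 0.01 ]
lens [ 0.673 -0.425  0.01 ]
```

```bash
cat >> h.py <<'E'
def Rdown(yaw):  # tool z down, tool x along the direction 'yaw' (deg) in the plane
    a=np.radians(yaw);x=np.array([np.cos(a),np.sin(a),0]);z=np.array([0,0,-1.]);return np.c_[x,np.cross(z,x),z]
def plan(pos,yaw=None,Rt=None,step=.046,g=None):
    o=observe();R=Ro.from_rotvec(o["ee_rot"]).as_matrix();p=o["position"]
    if Rt is None and yaw is not None: Rt=Rdown(yaw)
    d=R.T@(np.array(pos)-p); r=np.zeros(3) if Rt is None else Ro.from_matrix(R.T@Rt).as_rotvec()
    n=max(1,int(np.ceil(np.linalg.norm(d)/step)),int(np.ceil(np.linalg.norm(r)/.14)))
    print("t",round(o["clock"],2),"pos",p.round(4),"toolx yaw",np.degrees(np.arctan2(R[1,0],R[0,0])).round(2),"z",R[:,2].round(3),"w",round(o["width"]*92,1),"F",o["force"].round(1),"j",o["joints"].round(2))
    print("dist",d.round(4),"rot",r.round(3),"n",n)
    # per row, tool axes as they then stand
    Rc=R.copy();w=R@d/n
    out=[]
    for i in range(n):
        out.append(np.r_[Rc.T@w/.15,r/n/.5].round(3).tolist()); Rc=Rc@Ro.from_rotvec(r/n).as_matrix()
    for q in out: print(q)
E
python3 - <<'E'
from h import *
for y in(-98,82):plan([.40,.0,.24],y)
# grey box height
print(tri(("top",(470,176)),("scene",(507,262))))
for z in(.03,.05,.07):print(z,onz("top",(469,312),z))
E
```

```text
t 0.15 pos [0.227  0.5819 0.2262] toolx yaw 68.7 z [-0.    -0.001 -1.   ] w 92.0 F [0.1 0.5 1.5] j [-1.3   0.44  0.02  1.57 -0.01  1.13 -0.08]
dist [-0.4793  0.3727 -0.0132] rot [2.000e-03 0.000e+00 2.909e+00] n 21
[-0.152, 0.118, -0.004, 0.0, 0.0, 0.277]
[-0.134, 0.138, -0.004, 0.0, 0.0, 0.277]
[-0.114, 0.155, -0.004, 0.0, 0.0, 0.277]
[-0.091, 0.17, -0.004, 0.0, 0.0, 0.277]
[-0.067, 0.181, -0.004, 0.0, 0.0, 0.277]
[-0.042, 0.188, -0.004, 0.0, 0.0, 0.277]
[-0.015, 0.192, -0.004, 0.0, 0.0, 0.277]
[0.012, 0.192, -0.004, 0.0, 0.0, 0.277]
[0.038, 0.189, -0.004, 0.0, 0.0, 0.277]
[0.064, 0.182, -0.004, 0.0, 0.0, 0.277]
[0.088, 0.171, -0.004, 0.0, 0.0, 0.277]
[0.111, 0.158, -0.004, 0.0, 0.0, 0.277]
[0.132, 0.141, -0.004, 0.0, 0.0, 0.277]
[0.15, 0.121, -0.004, 0.0, 0.0, 0.277]
[0.165, 0.099, -0.004, 0.0, 0.0, 0.277]
[0.177, 0.076, -0.004, 0.0, 0.0, 0.277]
[0.186, 0.05, -0.004, 0.0, 0.0, 0.277]
[0.191, 0.024, -0.004, 0.0, 0.0, 0.277]
[0.193, -0.003, -0.004, 0.0, 0.0, 0.277]
[0.191, -0.029, -0.004, 0.0, 0.0, 0.277]
[0.185, -0.055, -0.004, 0.0, 0.0, 0.277]
t 0.15 pos [0.227  0.5819 0.2262] tool
[... 278 characters left out ...]
0.0, 0.0, -0.033]
[-0.237, 0.166, -0.006, -0.0, 0.0, -0.033]
[-0.239, 0.162, -0.006, -0.0, 0.0, -0.033]
[-0.242, 0.158, -0.006, -0.0, 0.0, -0.033]
[-0.245, 0.154, -0.006, -0.0, 0.0, -0.033]
[-0.247, 0.15, -0.006, -0.0, 0.0, -0.033]
[-0.25, 0.146, -0.006, -0.0, 0.0, -0.033]
[-0.252, 0.142, -0.006, -0.0, 0.0, -0.033]
[-0.254, 0.137, -0.007, -0.0, 0.0, -0.033]
[-0.257, 0.133, -0.007, -0.0, 0.0, -0.033]
[-0.259, 0.129, -0.007, -0.0, 0.0, -0.033]
[-0.261, 0.125, -0.007, -0.0, 0.0, -0.033]
(array([ 0.7209679 , -0.48212413,  0.04796412]), np.float64(0.039428333525394335))
0.03 [ 0.45199896 -0.44902195  0.03      ]
0.05 [ 0.45201366 -0.4430996   0.05      ]
0.07 [ 0.45202837 -0.43717725  0.07      ]
```

Run:
```python
from h import *
m=camera_model("wrist");o=observe();R=Ro.from_rotvec(o["ee_rot"]).as_matrix()
print("cam in tool",R.T@(-m["R"].T@m["t"]-o["position"]),"axis",R.T@m["R"][2])
```

```text
cam in tool [-0.0002228  -0.06984582 -0.157614  ] axis [8.40154898e-04 2.63042538e-01 9.64783871e-01]
```

Call:
play_rows:
  rows:
    - [-0.15,0.12,0,0,0,0.277,-1]
    - [-0.134,0.138,0,0,0,0.277,-0.4]
    - [-0.114,0.155,0,0,0,0.277,-0.2]
    - [-0.091,0.17,0,0,0,0.277,-0.1]
    - [-0.067,0.181,0,0,0,0.277,-0.1]

```text
clock: 0.65
position: [0.266, 0.4416, 0.2237]
ee_rot: [3.047, 0.759, -0.006]
force: [0.7, 0.4, 0.3]
width: 0.7
```

Run:
```python
from h import *
plan([.38,.0,.24],-98)
```

```text
t 0.65 pos [0.266  0.4416 0.2237] toolx yaw 27.99 z [-0.003 -0.002 -1.   ] w 64.4 F [0.7 0.4 0.3] j [-1.28  0.26  0.19  1.85 -0.06  1.04 -0.58]
dist [-0.1066  0.4435 -0.0156] rot [5.000e-03 2.000e-03 2.199e+00] n 16
[-0.044, 0.185, -0.007, 0.001, 0.0, 0.275]
[-0.019, 0.189, -0.007, 0.001, 0.0, 0.275]
[0.007, 0.19, -0.007, 0.001, 0.0, 0.275]
[0.033, 0.187, -0.007, 0.001, 0.0, 0.275]
[0.059, 0.181, -0.007, 0.001, 0.0, 0.275]
[0.083, 0.171, -0.007, 0.001, 0.0, 0.275]
[0.106, 0.158, -0.007, 0.001, 0.0, 0.275]
[0.126, 0.142, -0.007, 0.001, 0.0, 0.275]
[0.144, 0.123, -0.007, 0.001, 0.0, 0.275]
[0.16, 0.103, -0.007, 0.001, 0.0, 0.275]
[0.173, 0.08, -0.007, 0.001, 0.0, 0.275]
[0.182, 0.055, -0.007, 0.001, 0.0, 0.275]
[0.188, 0.03, -0.007, 0.001, 0.0, 0.275]
[0.19, 0.004, -0.007, 0.001, 0.0, 0.275]
[0.189, -0.022, -0.007, 0.001, 0.0, 0.275]
[0.184, -0.048, -0.007, 0.001, 0.0, 0.275]
```

Call:
play_rows:
  rows:
    - [-0.044,0.185,-0.02,0,0,0.275,-0.1]
    - [-0.019,0.19,-0.02,0,0,0.275,-0.1]
    - [0.007,0.19,-0.02,0,0,0.275,-0.1]
    - [0.033,0.187,-0.02,0,0,0.275,-0.1]
    - [0.059,0.181,-0.02,0,0,0.275,-0.1]

```text
clock: 1.15
position: [0.3003, 0.296, 0.2383]
ee_rot: [3.116, -0.358, -0.007]
force: [1.1, 0.5, -0.0]
width: 0.548
```

Run:
```python
from h import *
plan([.38,-.05,.24],-98)
```

```text
t 1.15 pos [0.3003 0.296  0.2383] toolx yaw -13.11 z [-0.005 -0.004 -1.   ] w 50.4 F [ 1.1  0.5 -0. ] j [-1.23  0.08  0.36  2.03 -0.03  1.04 -1.09]
dist [ 0.1561  0.3189 -0.0007] rot [ 7.000e-03 -1.000e-03  1.482e+00] n 11
[0.095, 0.193, -0.0, 0.001, -0.0, 0.269]
[0.12, 0.179, -0.001, 0.001, -0.0, 0.269]
[0.143, 0.161, -0.001, 0.001, -0.0, 0.269]
[0.163, 0.141, -0.001, 0.001, -0.0, 0.269]
[0.18, 0.117, -0.001, 0.001, -0.0, 0.269]
[0.194, 0.092, -0.001, 0.001, -0.0, 0.269]
[0.205, 0.065, -0.001, 0.001, -0.0, 0.269]
[0.212, 0.037, -0.001, 0.001, -0.0, 0.269]
[0.215, 0.008, -0.001, 0.001, -0.0, 0.269]
[0.214, -0.021, -0.001, 0.001, -0.0, 0.269]
[0.209, -0.049, -0.001, 0.001, -0.0, 0.269]
```

Call:
play_rows:
  rows:
    - [0.095,0.193,0,0,0,0.269,-0.1]
    - [0.12,0.179,0,0,0,0.269,-0.1]
    - [0.143,0.161,0,0,0,0.269,-0.1]
    - [0.163,0.141,0,0,0,0.269,-0.1]
    - [0.18,0.117,0,0,0,0.269,-0.1]

```text
clock: 1.65
position: [0.3351, 0.1321, 0.2388]
ee_rot: [2.805, -1.405, -0.005]
force: [0.5, 0.0, 0.2]
width: 0.547
```

Run:
```python
from h import *
plan([.42,-.15,.24],-98)
```

```text
t 1.65 pos [0.3351 0.1321 0.2388] toolx yaw -53.22 z [-0.005 -0.003 -1.   ] w 50.3 F [0.5 0.  0.2] j [-1.06 -0.06  0.52  2.16  0.03  1.04 -1.48]
dist [ 0.2768  0.1009 -0.0009] rot [ 0.006 -0.001  0.782] n 7
[0.264, 0.096, -0.001, 0.002, -0.0, 0.223]
[0.273, 0.066, -0.001, 0.002, -0.0, 0.223]
[0.278, 0.035, -0.001, 0.002, -0.0, 0.223]
[0.281, 0.004, -0.001, 0.002, -0.0, 0.223]
[0.279, -0.027, -0.001, 0.002, -0.0, 0.223]
[0.274, -0.058, -0.001, 0.002, -0.0, 0.223]
[0.266, -0.088, -0.001, 0.002, -0.0, 0.223]
```

Call:
play_rows:
  rows:
    - [0.264,0.096,0,0,0,0.223,-0.1]
    - [0.273,0.066,0,0,0,0.223,-0.1]
    - [0.278,0.035,0,0,0,0.223,-0.1]
    - [0.281,0.004,0,0,0,0.223,-0.1]
    - [0.279,-0.027,0,0,0,0.223,-0.1]

```text
clock: 2.15
position: [0.394, -0.0771, 0.2393]
ee_rot: [2.29, -2.149, -0.004]
force: [0.8, 1.7, -0.4]
width: 0.55
```

Run:
```python
from h import *
plan([.531,-.3805,.20],-98.2)
```

```text
t 2.15 pos [ 0.394  -0.0771  0.2393] toolx yaw -86.35 z [-0.003  0.001 -1.   ] w 50.6 F [ 0.8  1.7 -0.4] j [-0.76  0.02  0.86  2.1  -0.02  1.03 -1.39]
dist [ 0.3116 -0.1175  0.0386] rot [0.003 0.001 0.207] n 8
[0.26, -0.098, 0.032, 0.001, 0.0, 0.052]
[0.257, -0.105, 0.032, 0.001, 0.0, 0.052]
[0.254, -0.111, 0.032, 0.001, 0.0, 0.052]
[0.251, -0.118, 0.032, 0.001, 0.0, 0.052]
[0.248, -0.124, 0.032, 0.001, 0.0, 0.052]
[0.245, -0.131, 0.033, 0.001, 0.0, 0.052]
[0.241, -0.137, 0.033, 0.001, 0.0, 0.052]
[0.238, -0.143, 0.033, 0.001, 0.0, 0.052]
```

Call:
play_rows:
  rows:
    - [0.26,-0.098,0.0,0,0,0.052,-0.1]
    - [0.257,-0.105,0.0,0,0,0.052,-0.1]
    - [0.254,-0.111,0.0,0,0,0.052,-0.1]
    - [0.251,-0.118,0.0,0,0,0.052,-0.1]

```text
clock: 2.55
position: [0.4632, -0.2351, 0.239]
ee_rot: [-2.169, 2.269, 0.004]
force: [1.2, 0.4, 1.1]
width: 0.552
```

Run:
```python
from h import *
plan([.531,-.3805,.18],-98.2)
```

```text
t 2.55 pos [ 0.4632 -0.2351  0.239 ] toolx yaw -92.58 z [-0.     0.004 -1.   ] w 50.7 F [1.2 0.4 1.1] j [-0.35  0.34  0.96  1.86 -0.31  1.1  -0.89]
dist [ 0.1424 -0.0743  0.0585] rot [0.    0.004 0.098] n 4
[0.237, -0.124, 0.097, 0.0, 0.002, 0.049]
[0.234, -0.13, 0.098, 0.0, 0.002, 0.049]
[0.231, -0.135, 0.098, 0.0, 0.002, 0.049]
[0.227, -0.141, 0.098, 0.0, 0.002, 0.049]
```

Call:
play_rows:
  rows:
    - [0.237,-0.124,0.05,0,0,0.049,-0.1]
    - [0.234,-0.13,0.05,0,0,0.049,-0.1]
    - [0.231,-0.135,0.1,0,0,0.049,-0.1]
    - [0.227,-0.141,0.1,0,0,0.049,-0.1]

```text
clock: 2.95
position: [0.5345, -0.3872, 0.1915]
ee_rot: [-2.053, 2.373, 0.004]
force: [0.4, 0.3, 1.1]
width: 0.551
```

Run:
```python
from h import *
plan([.531,-.3805,.12],-98.2)
for n in("top","wrist"):cv2.imwrite(f"pics/c_{n}.png",get_image(n))
for nm,p in(("mid",(.531,-.3805,.03)),("nosetip",(.5726,-.3868,.03))):print(nm,proj("wrist",np.array(p)))
```

```text
t 2.95 pos [ 0.5345 -0.3872  0.1915] toolx yaw -98.29 z [ 0.001  0.004 -1.   ] w 50.7 F [0.4 0.3 1.1] j [ 0.03  0.64  0.86  1.57 -0.52  1.18 -0.71]
dist [-0.0058  0.0045  0.0715] rot [-0.001  0.004 -0.002] n 2
[-0.019, 0.015, 0.238, -0.001, 0.004, -0.002]
[-0.02, 0.015, 0.238, -0.001, 0.004, -0.002]
mid [314.78700294 229.86265667]
nosetip [314.58132302 181.92739991]
```

View pics/c_wrist.png

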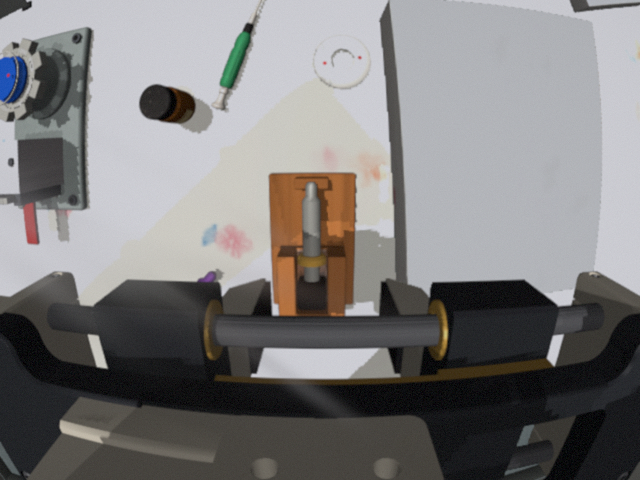

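View pics/c_top.png

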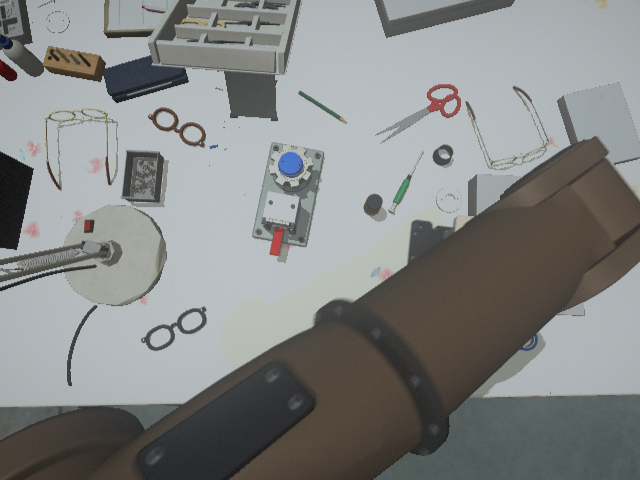

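Run:
```python
from h import *
im=cv2.imread("pics/c_wrist.png")
for y in(195,205,215,225,235,245):print(y,im[y,295:330].mean(1).astype(int).tolist(), (im[y,295:330,2].astype(int)-im[y,295:330,0]).tolist())
for p in((311,184),(311.5,205),(311.5,230),(312,255)):print(p,onz("wrist",p,.03).round(4))
cv2.imwrite("pics/c_crop.png",cv2.resize(im[160:330,240:380],None,fx=4,fy=4)[:600])
```

```text
195 [106, 105, 109, 106, 102, 103, 104, 103, 103, 100, 107, 110, 125, 147, 162, 174, 168, 151, 130, 112, 95, 76, 58, 53, 56, 59, 58, 57, 61, 86, 104, 103, 109, 107, 107] [102, 106, 102, 106, 106, 104, 104, 102, 102, 90, 43, 13, 5, 6, 9, 8, 10, 7, 7, 6, 6, 13, 34, 55, 61, 59, 59, 58, 66, 82, 103, 111, 107, 105, 105]
205 [104, 104, 104, 104, 103, 102, 103, 107, 117, 123, 131, 135, 142, 146, 151, 151, 146, 141, 138, 130, 121, 116, 102, 89, 74, 57, 62, 59, 60, 60, 60, 64, 73, 88, 104] [104, 105, 105, 107, 106, 105, 82, 29, 7, 6, 7, 7, 6, 8, 6, 9, 7, 8, 6, 8, 6, 4, 6, 4, 5, 25, 45, 56, 58, 62, 60, 69, 82, 95, 103]
215 [100, 105, 104, 99, 102, 102, 102, 103, 113, 125, 131, 133, 139, 145, 148, 146, 145, 142, 138, 131, 125, 116, 103, 90, 76, 62, 55, 56, 59, 57, 56, 63, 72, 101, 109] [105, 101, 103, 102, 102, 105, 85, 34, 9, 6, 7, 7, 6, 7, 7, 7, 6, 9, 6, 8, 4, 7, 4, 3, 5, 25, 50, 61, 59, 62, 61, 55, 79, 102, 107]
225 [101, 99, 104, 103, 104, 100, 102, 103, 113, 125, 129, 131, 137, 144, 148, 148, 144, 141, 137, 130, 122, 115, 103, 94, 77, 68, 73, 74, 73, 76, 76, 89, 111, 124, 125] [104, 102, 100, 100, 103, 104, 88, 39, 10, 6, 8, 7, 7, 8, 6, 7, 7, 9, 8, 6, 5, 5, 6, 4, 6, 31, 62, 76, 79, 76, 78, 89, 112, 123, 121]
235 [101, 107, 109, 114, 116, 115, 112, 87, 67, 68, 72, 75, 71, 79, 85, 91, 103, 117, 132, 136, 131, 123, 119, 105, 88, 69, 72, 72, 76, 77, 73, 76, 78, 83, 98] [97, 101, 108, 113, 114, 116, 108, 62, 21, 3, 3, 2, 2, 3, 5, 5, 6, 5, 7, 7, 6, 6, 7, 5, 6, 28, 61, 77, 75, 75, 78, 75, 73, 84, 103]
245 [84, 83, 86, 88, 89, 86, 81, 76, 78, 86, 86, 92, 94, 98, 99, 102, 104, 106, 103, 100, 100, 92, 89, 83, 71, 59, 51, 50, 50, 47, 53, 53, 48, 49, 52] [69, 74, 77, 79, 83, 77, 69, 47, 18, 6, 7, 6, 7, 6, 4, 5, 7, 6, 7, 1, 4, 4, 3, 3, 5, 18, 40, 47, 52, 55, 53, 54, 53, 49, 51]
(311, 184) [ 0.5713 -0.3835  0.03  ]
(311.5, 205) [ 0.5532 -0.3811  0.03  ]
(311.5, 230) [ 0.5313 -0.3776  0.03  ]
(312, 255) [ 0.5086 -0.3745  0.03  ]
```

View pics/c_crop.png

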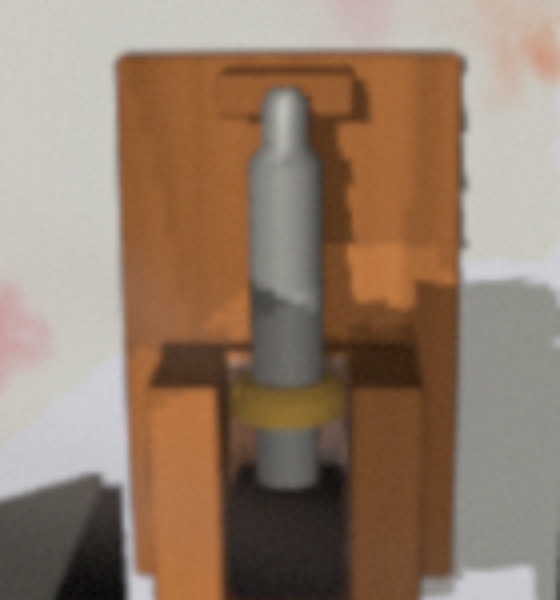

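Run:
```python
from h import *
plan([.527,-.379,.08],-98.2)
```

```text
t 3.05 pos [ 0.5329 -0.3901  0.1893] toolx yaw -98.53 z [-0.003  0.002 -1.   ] w 50.5 F [-0.1  0.5 -0.1] j [ 0.03  0.64  0.87  1.57 -0.52  1.18 -0.72]
dist [-0.01    0.0072  0.1093] rot [ 0.003  0.001 -0.006] n 3
[-0.022, 0.016, 0.243, 0.002, 0.001, -0.004]
[-0.022, 0.016, 0.243, 0.002, 0.001, -0.004]
[-0.022, 0.016, 0.243, 0.002, 0.001, -0.004]
```

Call:
play_rows:
  rows:
    - [-0.022,0.016,0.24,0,0,0,-0.1]
    - [-0.022,0.016,0.24,0,0,0,-0.1]
    - [-0.022,0.016,0.22,0,0,0,-0.1]
    - [0,0,0,0,0,0,-0.1]

```text
clock: 3.45
position: [0.5264, -0.3796, 0.0807]
ee_rot: [2.048, -2.38, -0.006]
force: [-0.3, 1.2, -0.2]
width: 0.552
```

Run:
```python
from h import *
plan([.527,-.379,.0195],-98.2)
m=camera_model("wrist");cv2.imwrite(f"pics/d_wrist.png",get_image("wrist"))
im=cv2.imread("pics/d_wrist.png")
cv2.imwrite("pics/d_crop.png",cv2.resize(im[120:360,160:480],None,fx=2.5,fy=2.5))
print(proj("wrist",np.array([.527,-.379,.03]),m),proj("wrist",np.array([.572,-.385,.03]),m))
```

```text
t 3.45 pos [ 0.5264 -0.3796  0.0807] toolx yaw -98.58 z [-0.004  0.001 -1.   ] w 50.7 F [-0.3  1.2 -0.2] j [ 0.06  0.73  0.79  1.7  -0.61  0.97 -0.64]
dist [-0.0007 -0.0007  0.0612] rot [ 0.004  0.001 -0.007] n 2
[-0.002, -0.002, 0.204, 0.004, 0.001, -0.007]
[-0.002, -0.002, 0.204, 0.004, 0.001, -0.007]
[323.739975  265.6281397] [322.27963746 188.89803768]
```

View pics/d_crop.png

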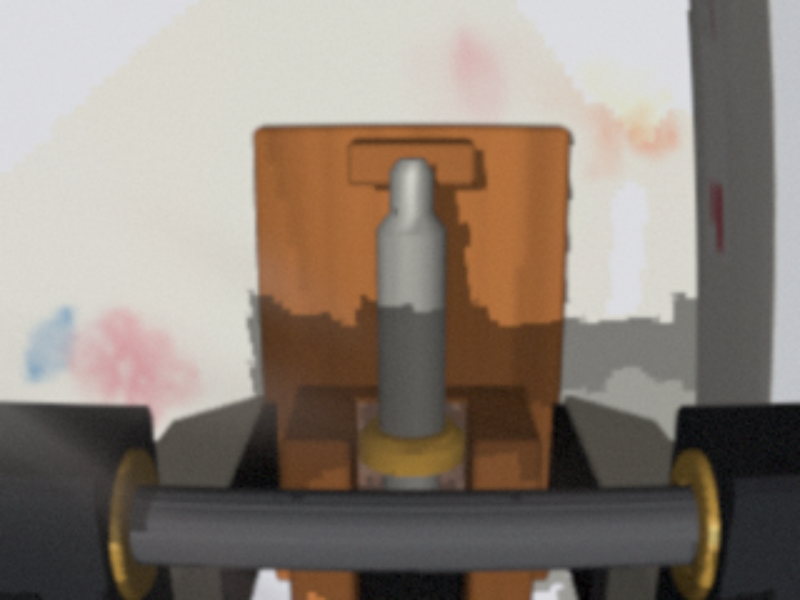

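Call:
play_rows:
  rows:
    - [-0.003,-0.015,0.2,0.004,0,0,-0.1]
    - [0,-0.003,0.2,0.004,0,0,-0.1]
    - [0,0,0.005,0,0,0,-0.1]

```text
clock: 3.8
position: [0.5345, -0.3836, 0.0285]
ee_rot: [-2.049, 2.377, -0.019]
force: [-0.9, 0.3, 0.0]
width: 0.549
```

Run:
```python
from h import *
plan([.529,-.379,.0195],-98.2)
```

```text
t 3.8 pos [ 0.5345 -0.3836  0.0285] toolx yaw -98.48 z [ 0.011 -0.007 -1.   ] w 50.5 F [-0.9  0.3  0. ] j [ 0.09  0.8   0.73  1.73 -0.67  0.87 -0.6 ]
dist [-0.0038  0.0062  0.0089] rot [-0.012 -0.005 -0.005] n 1
[-0.025, 0.041, 0.059, -0.023, -0.01, -0.01]
```

Call:
play_rows:
  rows:
    - [-0.025,0.035,0.06,-0.023,-0.01,-0.01,-0.1]
    - [0,0,0,0,0,0,-0.1]

```text
clock: 4.0
position: [0.5314, -0.3802, 0.0231]
ee_rot: [-2.058, 2.372, -0.005]
force: [-0.1, 0.3, -1.0]
width: 0.55
```

Run:
```python
from h import *
plan([.529,-.379,.0195],-98.2)
```

```text
t 4.0 pos [ 0.5314 -0.3802  0.0231] toolx yaw -98.13 z [ 0.003 -0.002 -1.   ] w 50.6 F [-0.1  0.3 -1. ] j [ 0.09  0.8   0.73  1.73 -0.67  0.87 -0.59]
dist [-0.0009  0.0026  0.0036] rot [-0.003 -0.001  0.001] n 1
[-0.006, 0.017, 0.024, -0.006, -0.002, 0.002]
```

Call:
play_rows:
  rows:
    - [-0.006,0.02,0.034,-0.006,0,0,-0.1]
    - [0,0,0.008,0,0,0,0.6]
    - [0,0,0,0,0,0,1]
    - [0,0,0,0,0,0,1]
    - [0,0,0,0,0,0,1]
  force: 50

```text
clock: 4.5
position: [0.5303, -0.3804, 0.0208]
ee_rot: [-2.058, 2.372, -0.01]
force: [-0.7, 0.2, -0.4]
width: 0.247
```

Call:
play_rows:
  rows:
    - [0,0,0,0,0,0,1]
    - [0,0,0,0,0,0,1]

```text
clock: 4.7
position: [0.5304, -0.3805, 0.021]
ee_rot: [-2.058, 2.373, -0.01]
force: [-0.1, 0.6, -0.1]
width: 0.162
```

Run:
```python
from h import *
plan([.529,-.379,.0195],-98.2)
```

```text
t 4.7 pos [ 0.5304 -0.3805  0.021 ] toolx yaw -98.12 z [ 0.005 -0.004 -1.   ] w 14.9 F [-0.1  0.6 -0.1] j [ 0.09  0.8   0.72  1.74 -0.68  0.86 -0.59]
dist [-0.0013  0.0016  0.0014] rot [-0.005 -0.004  0.001] n 1
[-0.009, 0.011, 0.01, -0.011, -0.007, 0.003]
```

Call:
play_rows:
  rows:
    - [0,0,0,0,0,0,1]
    - [0,0,-0.1,0,0,0,1]
    - [0,0,-0.2,0,0,0,1]
    - [0,0,-0.25,0,0,0,1]
    - [0,0,-0.25,0,0,0,1]

```text
clock: 5.2
position: [0.5268, -0.3776, 0.1414]
ee_rot: [2.055, -2.372, -0.006]
force: [0.8, -1.3, -1.1]
width: 0.159
```

Run:
```python
from h import *
plan([.484,-.063,.14],-102)
cv2.imwrite(f"pics/e_wrist.png",get_image("wrist"))
```

```text
t 5.2 pos [ 0.5268 -0.3776  0.1414] toolx yaw -98.18 z [-0.005  0.001 -1.   ] w 14.6 F [ 0.8 -1.3 -1.1] j [ 0.02  0.67  0.84  1.65 -0.55  1.07 -0.69]
dist [-0.3053  0.0872  0.0019] rot [0.005 0.    0.067] n 7
[-0.291, 0.083, 0.002, 0.001, 0.0, 0.019]
[-0.29, 0.086, 0.002, 0.001, 0.0, 0.019]
[-0.289, 0.089, 0.002, 0.001, 0.0, 0.019]
[-0.288, 0.091, 0.002, 0.001, 0.0, 0.019]
[-0.287, 0.094, 0.002, 0.001, 0.0, 0.019]
[-0.287, 0.097, 0.001, 0.001, 0.0, 0.019]
[-0.286, 0.099, 0.001, 0.001, 0.0, 0.019]
```

View pics/e_wrist.png

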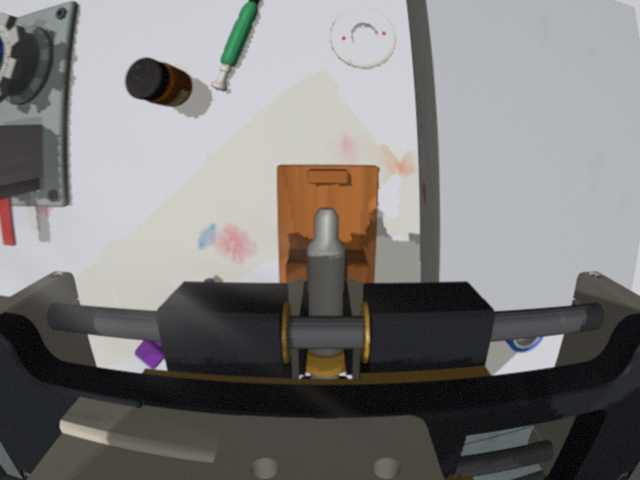

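Call:
play_rows:
  rows:
    - [-0.2,0.06,0,0,0,0.019,1]
    - [-0.29,0.086,0,0,0,0.019,1]
    - [-0.289,0.089,0,0,0,0.019,1]
    - [-0.288,0.09,0,0,0,0.019,1]
    - [-0.287,0.094,0,0,0,0.019,1]

```text
clock: 5.75
position: [0.5, -0.1741, 0.1541]
ee_rot: [-1.982, 2.435, -0.029]
force: [0.6, 0.6, -0.4]
width: 0.158
```

Run:
```python
from h import *
plan([.484,-.063,.10],-102)
```

```text
t 5.75 pos [ 0.5    -0.1741  0.1541] toolx yaw -101.74 z [ 0.013 -0.013 -1.   ] w 14.5 F [ 0.6  0.6 -0.4] j [-0.46  0.48  0.97  1.96 -0.48  0.93 -1.03]
dist [-0.1061  0.0391  0.0524] rot [-0.015 -0.01   0.005] n 3
[-0.236, 0.087, 0.117, -0.01, -0.007, 0.003]
[-0.235, 0.087, 0.118, -0.01, -0.007, 0.003]
[-0.235, 0.086, 0.119, -0.01, -0.007, 0.003]
```

Call:
play_rows:
  rows:
    - [-0.236,0.087,0.1,-0.01,-0.007,0.003,1]
    - [-0.235,0.087,0.1,-0.01,-0.007,0.003,1]
    - [-0.2,0.07,0.1,-0.01,-0.007,0.003,1]
    - [0,0,0,0,0,0,1]

```text
clock: 6.15
position: [0.484, -0.0574, 0.1094]
ee_rot: [-1.982, 2.43, 0.005]
force: [0.1, -0.1, -0.8]
width: 0.158
```

Run:
```python
from h import *
plan([.484,-.063,.03],-102)
for n in("scene","top"):cv2.imwrite(f"pics/f_{n}.png",get_image(n))
im=cv2.imread("pics/f_scene.png");cv2.imwrite("pics/f_crop.png",cv2.resize(im[180:380,180:440],None,fx=3,fy=3))
```

```text
t 6.15 pos [ 0.484  -0.0574  0.1094] toolx yaw -101.59 z [ 0.003  0.006 -1.   ] w 14.5 F [ 0.1 -0.1 -0.8] j [-0.66  0.49  0.93  2.09 -0.55  0.82 -1.17]
dist [ 0.006  -0.001   0.0793] rot [-0.001  0.007  0.007] n 2
[0.02, -0.003, 0.264, -0.001, 0.007, 0.007]
[0.019, -0.004, 0.264, -0.001, 0.007, 0.007]
```

View pics/f_crop.png

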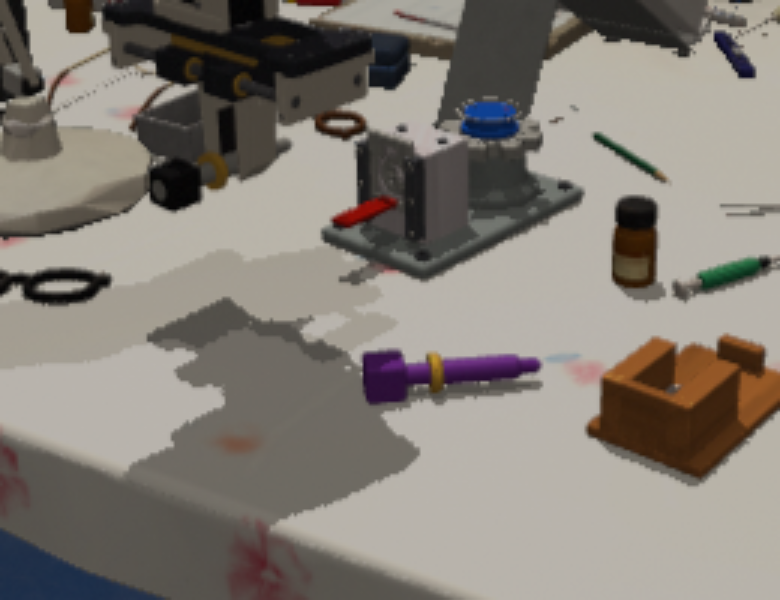

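View pics/f_top.png

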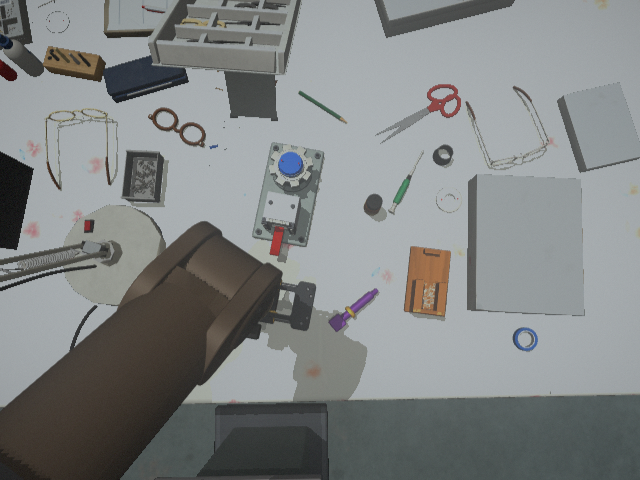

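Call:
play_rows:
  rows:
    - [0.02,0,0.22,0,0,0.004,1]
    - [0.01,0,0.22,0,0,0.004,1]
    - [0,0,0.06,0,0,0,1]
    - [0,0,0,0,0,0,1]

```text
clock: 6.65
position: [0.4899, -0.0721, 0.0386]
ee_rot: [-1.961, 2.437, -0.014]
force: [-1.0, -0.7, -0.4]
width: 0.156
```

Run:
```python
from h import *
plan([.484,-.063,.005],-102)
```

```text
t 6.65 pos [ 0.4899 -0.0721  0.0386] toolx yaw -102.36 z [ 0.016  0.001 -1.   ] w 14.4 F [-1.  -0.7 -0.4] j [-0.52  0.59  0.79  2.14 -0.7   0.67 -1.03]
dist [-0.0075  0.0082  0.0335] rot [-0.016  0.005 -0.006] n 1
[-0.05, 0.055, 0.223, -0.031, 0.009, -0.013]
```

Call:
play_rows:
  rows:
    - [0,0.01,0.1,-0.031,0,0,1]
    - [0,0,0.1,-0.015,0,0,1]
    - [0,0,0.02,0,0,0,1]

```text
clock: 6.95
position: [0.4913, -0.0733, 0.0063]
ee_rot: [-1.966, 2.448, 0.011]
force: [-0.5, 0.1, -0.7]
width: 0.158
```

Run:
```python
from h import *
plan([.49,-.07,.005],-102)
```

```text
t 6.95 pos [ 0.4913 -0.0733  0.0063] toolx yaw -102.45 z [-0.003  0.006 -1.   ] w 14.5 F [-0.5  0.1 -0.7] j [-0.47  0.65  0.73  2.13 -0.76  0.64 -0.99]
dist [-0.003   0.0019  0.0013] rot [ 0.004  0.006 -0.008] n 1
[-0.02, 0.013, 0.009, 0.008, 0.011, -0.016]
```

Call:
play_rows:
  rows:
    - [0,0,0.012,0,0,0,1]
    - [0,0,0,0,0,0,1]

```text
clock: 7.15
position: [0.4913, -0.0735, 0.004]
ee_rot: [-1.967, 2.448, 0.011]
force: [0.3, -0.4, -0.7]
width: 0.161
```

Run:
```python
from h import *
plan([.49,-.07,.005],-102)
```

```text
t 7.15 pos [ 0.4913 -0.0735  0.004 ] toolx yaw -102.45 z [-0.003  0.006 -1.   ] w 14.8 F [ 0.3 -0.4 -0.7] j [-0.46  0.66  0.72  2.13 -0.76  0.63 -0.98]
dist [-0.0032  0.0021 -0.0009] rot [ 0.005  0.005 -0.008] n 1
[-0.021, 0.014, -0.006, 0.009, 0.011, -0.016]
```

Release gently, then rise.

Call:
play_rows:
  rows:
    - [0,0,0,0,0,0,0.4]
    - [0,0,0,0,0,0,0.1]
    - [0,0,0,0,0,0,-0.1]

```text
clock: 7.45
position: [0.4919, -0.0734, 0.0049]
ee_rot: [-1.966, 2.447, 0.01]
force: [-0.1, 0.2, -0.6]
width: 0.369
```

Call:
play_rows:
  rows:
    - [0,0,0,0,0,0,-0.1]
    - [0,0,-0.1,0,0,0,-0.1]
    - [0,0,-0.2,0,0,0,-0.1]
    - [0,0.1,-0.2,0,0,0,-0.1]
    - [0,0.15,-0.2,0,0,0,-0.1]

```text
clock: 7.95
position: [0.4551, -0.0663, 0.1112]
ee_rot: [1.967, -2.448, -0.011]
force: [-0.4, 1.0, 0.6]
width: 0.547
```

Run:
```python
from h import *
plan([.435,-.059,.10],-102)
m=camera_model("wrist");cv2.imwrite(f"pics/g_wrist.png",get_image("wrist"))
np.savez("g.npz",**m)
```

```text
t 7.95 pos [ 0.4551 -0.0663  0.1112] toolx yaw -102.43 z [-0.006  0.004 -1.   ] w 50.3 F [-0.4  1.   0.6] j [-0.68  0.45  0.97  2.15 -0.52  0.8  -1.17]
dist [-0.0028  0.0212  0.0113] rot [ 0.006  0.003 -0.008] n 1
[-0.019, 0.141, 0.075, 0.013, 0.006, -0.015]
```

View pics/g_wrist.png

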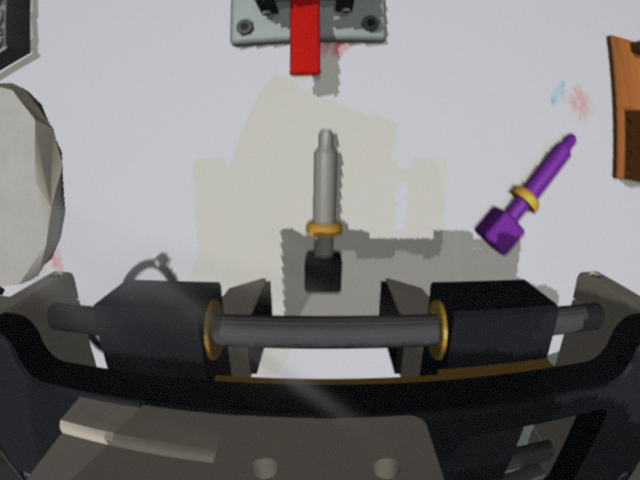

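Run:
```python
from h import *
m=dict(np.load("g.npz"))
im=cv2.imread("pics/g_wrist.png")
cv2.imwrite("pics/g_crop.png",cv2.resize(im[110:310,260:390],None,fx=3,fy=3))
cv2.imwrite("pics/g_crop2.png",cv2.resize(im[0:90,210:410],None,fx=4,fy=4))
tip=onz("wrist",(325,130),.013,m);col=onz("wrist",(324,228),.026,m);kn=onz("wrist",(322.5,253),.026,m)
print(tip,col,kn)
```

```text
[ 0.53383361 -0.08336608  0.013     ] [ 0.47014177 -0.06869393  0.026     ] [ 0.45328161 -0.06391495  0.026     ]
```

View pics/g_crop.png

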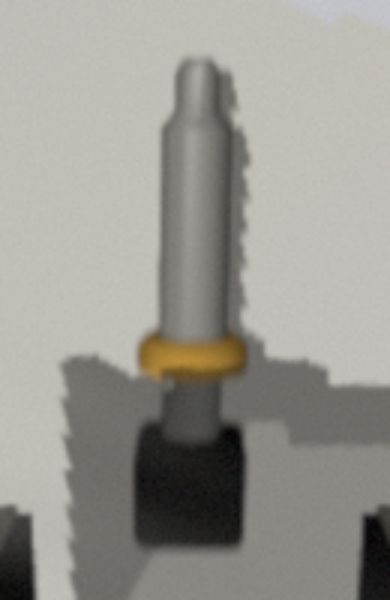

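View pics/g_crop2.png

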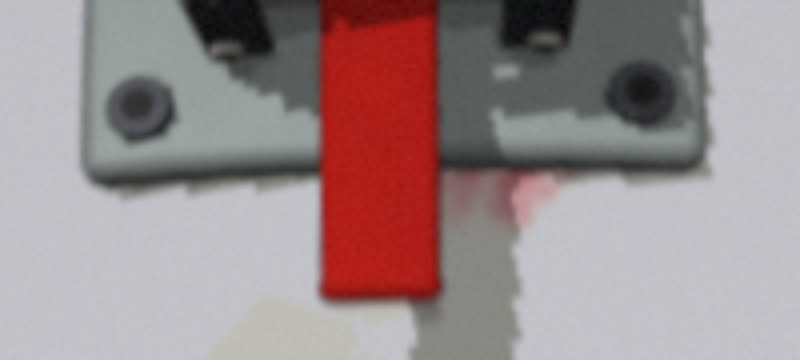

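Run:
```python
from h import *
m=dict(np.load("g.npz"))
tip=onz("wrist",(326,129.5),.013,m)
s2=onz("wrist",(325.3,150),.013,m);s1=onz("wrist",(324.2,215),.013,m)
for a,b in((tip,s1),(s2,s1)):
    d=a-b;print(np.degrees(np.arctan2(d[1],d[0])))
print(tip)
for yaw in(-12.4,):
    a=np.radians(yaw);u=np.array([np.cos(a),np.sin(a),0]);o=tip-.101*u;print("origin",o)
    for X in(o+[0,0,.013]-u*.013,o+[0,0,.013]+u*.013,o+.033*u+[0,0,.013]):print(proj("wrist",X,m))
# jig base front edge corners z .012, ledge end (z .0455)
for p,z in(((210+90/4,180/4),.006),((210+700/4,165/4),.006),((210+322/4,290/4),.0455),((210+438/4,290/4),.0455)):
    print(onz("wrist",p,z,m))
```

```text
-13.627724027055233
-13.40140359438857
[ 0.53402384 -0.08410119  0.013     ]
origin [ 0.43537994 -0.06241293  0.013     ]
[325.98046363 294.55345873]
[325.98580577 259.70575796]
[325.98683373 231.3378499 ]
[ 0.61147148 -0.03296736  0.006     ]
[ 0.58916178 -0.1387376   0.006     ]
[ 0.57157198 -0.07094112  0.0455    ]
[ 0.56758488 -0.08763081  0.0455    ]
```

Run:
```python
from h import *
plan([.432,-.0596,.045],-103.5)
```

```text
t 8.0 pos [ 0.4525 -0.0662  0.114 ] toolx yaw -102.53 z [-0.005  0.007 -1.   ] w 50.4 F [-2.7 -1.   1.8] j [-0.69  0.44  0.97  2.15 -0.52  0.81 -1.18]
dist [-0.0016  0.021   0.0691] rot [0.007 0.006 0.017] n 2
[-0.005, 0.07, 0.23, 0.007, 0.006, 0.017]
[-0.005, 0.071, 0.23, 0.007, 0.006, 0.017]
```

Call:
play_rows:
  rows:
    - [-0.005,0.08,0.2,0.007,0.006,0.017,-0.1]
    - [-0.005,0.09,0.23,0.007,0.006,0.017,-0.1]
    - [0,0,0,0,0,0,-0.1]

```text
clock: 8.3
position: [0.4294, -0.0573, 0.0514]
ee_rot: [-1.942, 2.46, -0.006]
force: [-0.4, -1.2, 1.2]
width: 0.551
```

Run:
```python
from h import *
plan([.432,-.0596,.006],-103.5)
```

```text
t 8.3 pos [ 0.4294 -0.0573  0.0514] toolx yaw -103.41 z [ 0.008  0.002 -1.   ] w 50.7 F [-0.4 -1.2  1.2] j [-0.61  0.5   0.85  2.27 -0.67  0.63 -1.07]
dist [ 0.0018 -0.0027  0.0454] rot [-0.008  0.004  0.002] n 1
[0.012, -0.018, 0.303, -0.015, 0.007, 0.003]
```

Call:
play_rows:
  rows:
    - [0.005,-0.01,0.15,-0.015,0.006,0.003,-0.1]
    - [0,0,0.15,-0.01,0.004,0,-0.1]
    - [0,0,0.03,0,0,0,-0.1]

```text
clock: 8.6
position: [0.4344, -0.0586, 0.0035]
ee_rot: [1.946, -2.466, -0.003]
force: [0.8, 0.3, 0.9]
width: 0.551
```

Run:
```python
from h import *
plan([.432,-.0596,.005],-103.5)
m=camera_model("wrist");cv2.imwrite(f"pics/h_wrist.png",get_image("wrist"))
```

```text
t 8.6 pos [ 0.4344 -0.0586  0.0035] toolx yaw -103.45 z [-0.002  0.001 -1.   ] w 50.7 F [0.8 0.3 0.9] j [-0.51  0.59  0.71  2.27 -0.79  0.54 -0.97]
dist [ 0.0015  0.0021 -0.0015] rot [0.002 0.001 0.001] n 1
[0.01, 0.014, -0.01, 0.004, 0.001, 0.002]
```

View pics/h_wrist.png

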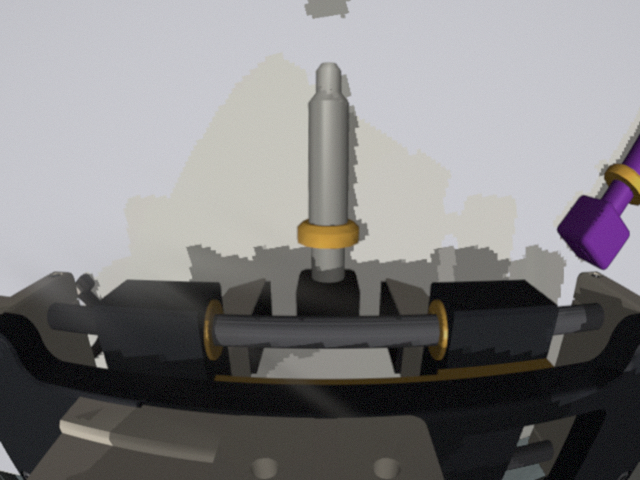

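Call:
play_rows:
  rows:
    - [0.01,0.025,-0.01,0.004,0,0,0.2]
    - [0,0,0,0,0,0,0.8]
    - [0,0,0,0,0,0,1]
    - [0,0,0,0,0,0,1]
    - [0,0,0,0,0,0,1]
  force: 60

```text
clock: 9.15
position: [0.4329, -0.0599, 0.0092]
ee_rot: [-1.942, 2.462, -0.004]
force: [-0.2, 0.0, -0.9]
width: 0.277
```

Run:
```python
from h import *
plan([.432,-.0596,.08],-102)
```

```text
t 9.15 pos [ 0.4329 -0.0599  0.0092] toolx yaw -103.48 z [ 0.006  0.001 -1.   ] w 25.5 F [-0.2  0.  -0.9] j [-0.51  0.58  0.72  2.28 -0.78  0.54 -0.98]
dist [-0.0002  0.0005 -0.0708] rot [-0.006  0.003 -0.026] n 2
[-0.001, 0.002, -0.236, -0.006, 0.003, -0.026]
[-0.001, 0.002, -0.236, -0.006, 0.003, -0.026]
```

Call:
play_rows:
  rows:
    - [0,0,0,0,0,0,1]
    - [0,0,-0.1,0,0,0,1]
    - [0,0,-0.2,0,0,-0.02,1]
    - [0,0,-0.2,0,0,-0.02,1]
    - [0,0,0,0,0,0,1]

```text
clock: 9.65
position: [0.4312, -0.0602, 0.0862]
ee_rot: [-1.969, 2.445, -0.002]
force: [1.5, 0.9, -1.9]
width: 0.276
```

Run:
```python
from h import *
plan([.432,-.0596,.08],-102)
for n in("wrist","scene"):cv2.imwrite(f"pics/i_{n}.png",get_image(n))
im=cv2.imread("pics/i_scene.png");cv2.imwrite("pics/i_crop.png",cv2.resize(im[180:330,180:380],None,fx=4,fy=4))
```

```text
t 9.65 pos [ 0.4312 -0.0602  0.0862] toolx yaw -102.33 z [ 0.003  0.001 -1.   ] w 25.4 F [ 1.5  0.9 -1.9] j [-0.68  0.45  0.94  2.23 -0.57  0.71 -1.13]
dist [-0.0008 -0.0007  0.0062] rot [-0.002  0.001 -0.006] n 1
[-0.005, -0.004, 0.041, -0.005, 0.002, -0.011]
```

View pics/i_crop.png

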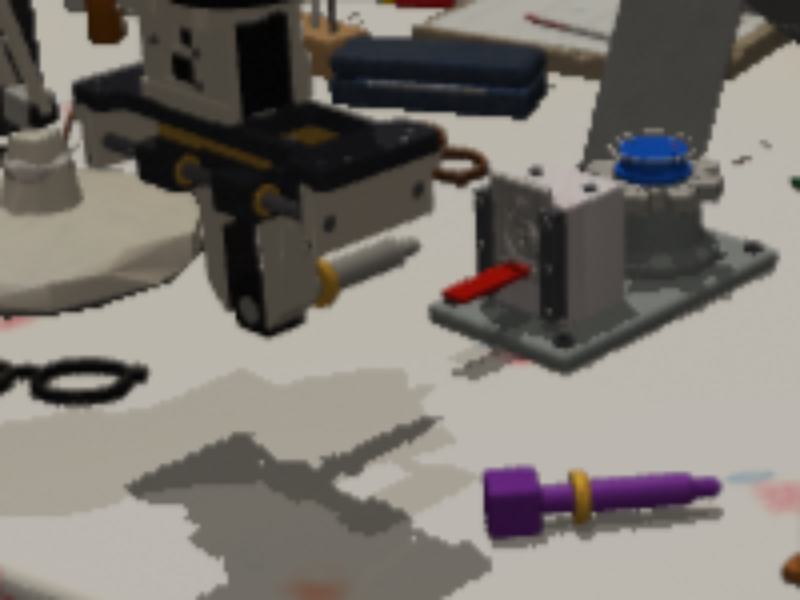

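View pics/i_wrist.png

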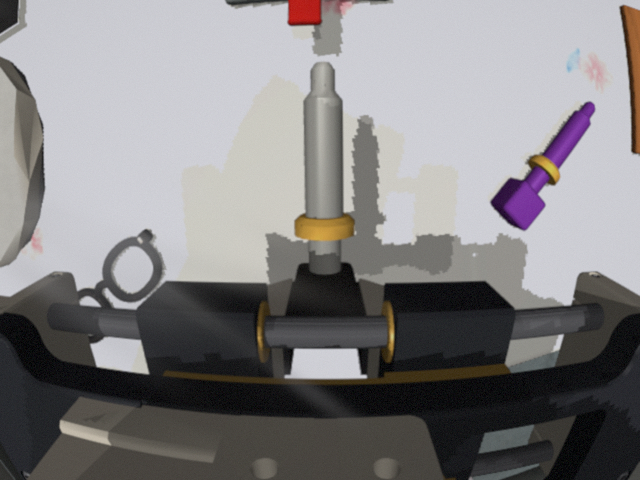

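Run:
```python
from h import *
o=observe();R=Ro.from_rotvec(o["ee_rot"]).as_matrix()
tip,e=tri(("wrist",(322,64)),("scene",(180+418/4-.4,180+243/4-.4)));print(tip,e,"in tool",R.T@(tip-o["position"]))
# bore centre in scene: face ring
s=cv2.imread("pics/i_scene.png");cv2.imwrite("pics/i_bore.png",cv2.resize(s[210:270,285:345],None,fx=10,fy=10,interpolation=cv2.INTER_CUBIC))
for org in((.6275,-.0925),(.6257,-.0934)):
    print(proj("scene",np.array([*org,.06])), proj("scene",np.array([org[0]-.06*.978,org[1]+.06*.208,.0455])))
```

```text
[ 0.53277488 -0.0814092   0.09013528] 0.001956394848107982 in tool [-0.00051587 -0.10514414 -0.00615611]
[311.64295079 239.31649044] [293.14208611 253.38206207]
[311.57119222 239.65980031] [293.03685731 253.75995969]
```

View pics/i_bore.png

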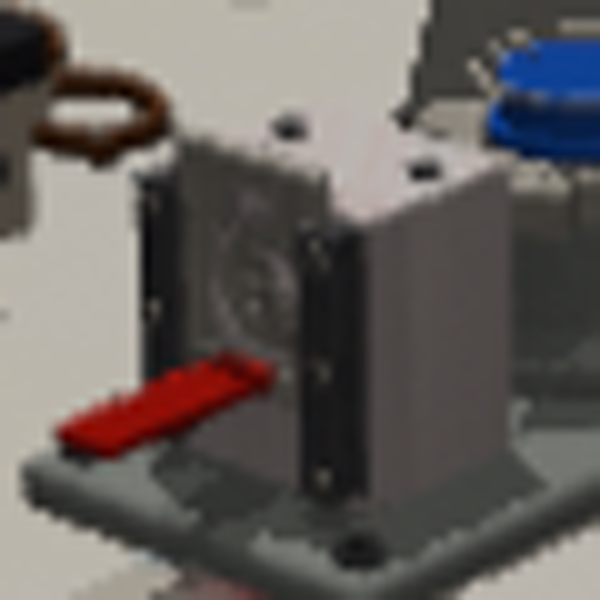

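Run:
```python
from h import *
plan([.500,-.066,.0555],-102)
```

```text
t 9.75 pos [ 0.4299 -0.0595  0.084 ] toolx yaw -102.31 z [-0.     0.001 -1.   ] w 25.6 F [ 0.3  0.2 -1.3] j [-0.68  0.45  0.93  2.23 -0.57  0.71 -1.13]
dist [-0.0086 -0.0698  0.0285] rot [ 0.     0.001 -0.005] n 2
[-0.029, -0.233, 0.095, 0.0, 0.001, -0.005]
[-0.028, -0.233, 0.095, 0.0, 0.001, -0.005]
```

Call:
play_rows:
  rows:
    - [-0.025,-0.18,0.08,0,0,-0.005,1]
    - [-0.02,-0.18,0.06,0,0,-0.005,1]
    - [0,0,0,0,0,0,1]

```text
clock: 10.05
position: [0.4837, -0.0627, 0.0594]
ee_rot: [1.977, -2.44, -0.008]
force: [-1.3, 0.5, -0.9]
width: 0.277
```

Run:
```python
from h import *
plan([.500,-.066,.0555],-102)
```

```text
t 10.05 pos [ 0.4837 -0.0627  0.0594] toolx yaw -101.97 z [-0.004  0.004 -1.   ] w 25.5 F [-1.3  0.5 -0.9] j [-0.58  0.57  0.84  2.13 -0.65  0.73 -1.08]
dist [-0.0002 -0.0167  0.0039] rot [0.004 0.003 0.001] n 1
[-0.001, -0.111, 0.026, 0.009, 0.006, 0.001]
```

Call:
play_rows:
  rows:
    - [0,-0.11,0.02,0.009,0.006,0,1]
    - [0,0,0,0,0,0,1]

```text
clock: 10.25
position: [0.4981, -0.0663, 0.0537]
ee_rot: [1.974, -2.439, -0.004]
force: [0.8, 0.6, -1.2]
width: 0.279
```

Run:
```python
from h import *
plan([.500,-.066,.0555],-102)
m=camera_model("wrist");np.savez("k.npz",**m)
for n in("wrist","scene","top"):cv2.imwrite(f"pics/k_{n}.png",get_image(n))
im=cv2.imread("pics/k_scene.png");cv2.imwrite("pics/k_crop.png",cv2.resize(im[190:280,230:350],None,fx=6,fy=6,interpolation=cv2.INTER_CUBIC))
im=cv2.imread("pics/k_wrist.png");cv2.imwrite("pics/k_wc.png",cv2.resize(im[0:300,220:440],None,fx=2,fy=2,interpolation=cv2.INTER_CUBIC))
```

```text
t 10.25 pos [ 0.4981 -0.0663  0.0537] toolx yaw -102.02 z [-0.005 -0.    -1.   ] w 25.6 F [ 0.8  0.6 -1.2] j [-0.56  0.59  0.83  2.09 -0.66  0.74 -1.08]
dist [-0.0007 -0.0018 -0.0018] rot [ 0.004 -0.001 -0.   ] n 1
[-0.005, -0.012, -0.012, 0.009, -0.003, -0.001]
```

View pics/k_crop.png

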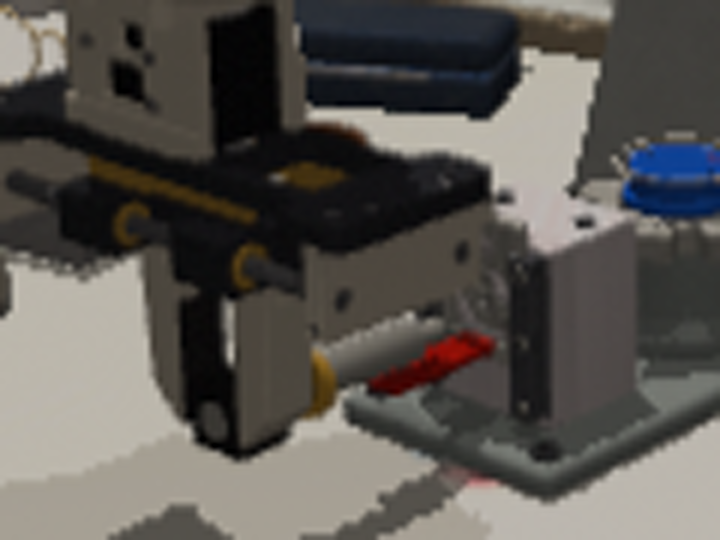

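View pics/k_wc.png

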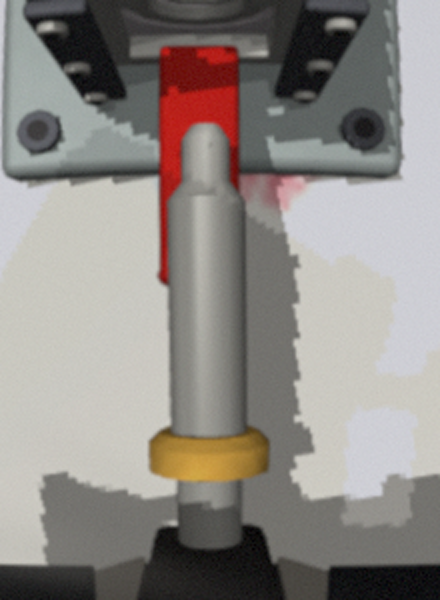

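View pics/k_top.png

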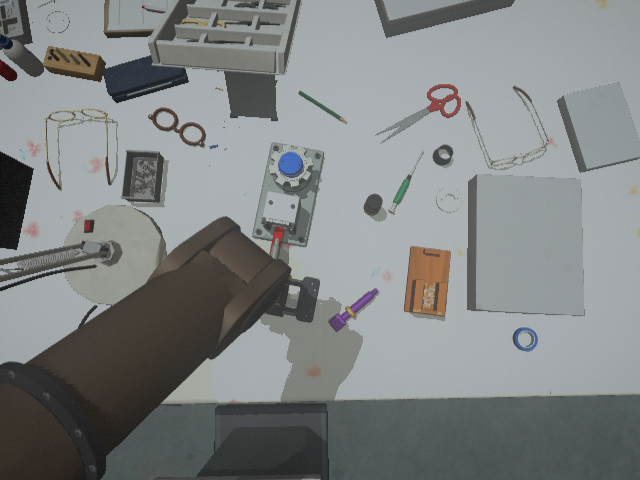

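Run:
```python
from h import *
m=dict(np.load("k.npz"))
P=lambda x,y,z:onz("wrist",(220+x/2-.25,y/2-.25),z,m)
L=[(P(161,y,.0455)+P(239,y,.0455))/2 for y in(60,100,)]
W=np.linalg.norm(P(161,100,.0455)-P(239,100,.0455));print("ledge width",W)
d=L[0]-L[1];print("ledge yaw",np.degrees(np.arctan2(d[1],d[0])))
bl,br=P(5,172,.008),P(400,172,.008);d=bl-br;print("base front yaw",np.degrees(np.arctan2(d[1],d[0]))-90,np.linalg.norm(d),(bl+br)/2)
le=[P(160,283,.0455)];print("ledge end left",le)
u=np.array([np.cos(np.radians(-12)),np.sin(np.radians(-12)),0]);n=np.array([-u[1],u[0],0])
for z in(.056,.058,.060):
  T=P(204,124,z);print("tip z",z,T.round(4),"lat tip",T@n,"ledge",[l@n for l in L],"base",((bl+br)/2)@n)
  C=P(209,457,z+.0);print(" shank low lat",P(207.5,420,z)@n, "shank hi",P(206.5,215,z)@n)
sc=P(40,130,.012),P(362,127,.012);print("screws mid lat",(sc[0]+sc[1])@n/2,np.linalg.norm(sc[0]-sc[1]))
# scene tip height
tip,e=tri(("wrist",(321.8,61.8)),("scene",(230+445/6-.4,190+325/6-.4)));print(tip,e)
o=observe();print(o["position"]@n)
```

```text
ledge width 0.017158068842653786
ledge yaw -11.93960212051698
base front yaw -12.20273069505204 0.10847391850319191 [ 0.60147251 -0.08605489  0.008     ]
ledge end left [array([ 0.57123643, -0.07059576,  0.0455    ])]
tip z 0.056 [ 0.6021 -0.0872  0.056 ] lat tip 0.039916207775476144 ledge [np.float64(0.04090245488233007), np.float64(0.04089227939607027)] base 0.040878786092234665
 shank low lat 0.03923869940286668 shank hi 0.03940711166456254
tip z 0.058 [ 0.6016 -0.0871  0.058 ] lat tip 0.03989923084714315 ledge [np.float64(0.04090245488233007), np.float64(0.04089227939607027)] base 0.040878786092234665
 shank low lat 0.039230463467141326 shank hi 0.039396702928626855
tip z 0.06 [ 0.6012 -0.087   0.06  ] lat tip 0.03988225391881008 ledge [np.float64(0.04090245488233007), np.float64(0.04089227939607027)] base 0.040878786092234665
 shank low lat 0.039222227531416 shank hi 0.03938629419269117
screws mid lat 0.041192980043979976 0.08619234287019469
[ 0.59973672 -0.08764987  0.05827938] 0.001795472864875878
0.03849548747664095
```

```bash
cat >> h.py <<'E'
U=np.array([np.cos(np.radians(-12.05)),np.sin(np.radians(-12.05)),0]);N=np.array([-U[1],U[0],0])
def jp(s,lat,z,yaw=-102.4,**k):
    o=observe();p=o["position"];print("s",(p@U).round(4),"lat",(p@N).round(4),"jigx origin",round((p@U-.633+.004)*1000,1));plan(U*s+N*lat+[0,0,z],yaw,**k)
E
python3 - <<'E'
from h import *
jp(.535,.0403,.0555)
E
```

```text
s 0.4985 lat 0.0389 jigx origin -130.5
t 10.4 pos [ 0.4957 -0.066   0.0542] toolx yaw -102.07 z [-0.006  0.001 -1.   ] w 25.7 F [-0.5 -0.  -1.5] j [-0.56  0.59  0.83  2.1  -0.66  0.74 -1.08]
dist [-0.0014 -0.0365 -0.0015] rot [ 0.007 -0.     0.006] n 1
[-0.009, -0.243, -0.01, 0.013, -0.001, 0.011]
```

Call:
play_rows:
  rows:
    - [-0.012,-0.1,-0.01,0.013,0,0.011,1]
    - [-0.005,-0.1,-0.005,0,0,0.005,1]
    - [0,0,0,0,0,0,1]

```text
clock: 10.7
position: [0.5259, -0.0694, 0.0567]
ee_rot: [-1.964, 2.452, 0.001]
force: [1.1, 0.6, -1.5]
width: 0.281
```

Run:
```python
from h import *
jp(.535,.0407,.0555)
```

```text
s 0.5288 lat 0.042 jigx origin -100.2
t 10.7 pos [ 0.5259 -0.0694  0.0567] toolx yaw -102.61 z [-0.     0.001 -1.   ] w 25.9 F [ 1.1  0.6 -1.5] j [-0.54  0.62  0.83  2.03 -0.66  0.78 -1.1 ]
dist [ 0.0012 -0.0062  0.0012] rot [ 0.     0.001 -0.004] n 1
[0.008, -0.041, 0.008, 0.0, 0.002, -0.007]
```

Call:
play_rows:
  rows:
    - [0.01,-0.03,0.008,0,0,-0.006,1]
    - [0,0,0,0,0,0,1]

```text
clock: 10.9
position: [0.53, -0.0718, 0.0555]
ee_rot: [-1.968, 2.448, 0.001]
force: [-0.1, 0.8, -0.7]
width: 0.281
```

Run:
```python
from h import *
jp(.545,.0407,.0555)
m=camera_model("wrist");np.savez("l.npz",**m)
for n in("wrist",):cv2.imwrite(f"pics/l_{n}.png",get_image(n))
im=cv2.imread("pics/l_wrist.png");cv2.imwrite("pics/l_wc.png",cv2.resize(im[0:300,220:440],None,fx=2,fy=2,interpolation=cv2.INTER_CUBIC))
```

```text
s 0.5333 lat 0.0404 jigx origin -95.7
t 10.9 pos [ 0.53   -0.0718  0.0555] toolx yaw -102.42 z [ 0.     0.001 -1.   ] w 25.8 F [-0.1  0.8 -0.7] j [-0.53  0.63  0.83  2.02 -0.66  0.78 -1.09]
dist [-0.0003 -0.0117  0.    ] rot [ 0.     0.001 -0.   ] n 1
[-0.002, -0.078, 0.0, 0.0, 0.002, -0.001]
```

View pics/l_wc.png

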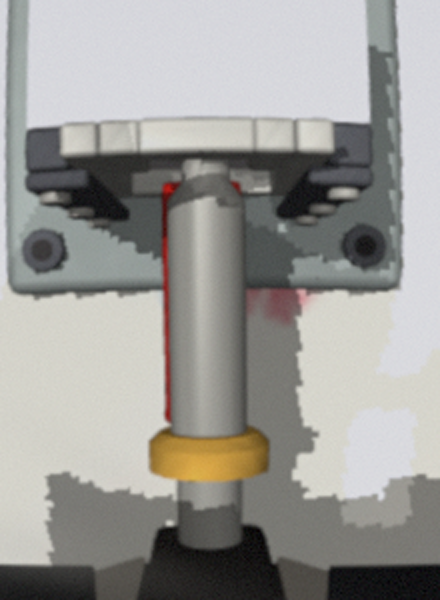

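Run:
```python
from h import *
m=dict(np.load("l.npz"))
P=lambda x,y,z:onz("wrist",(220+x/2-.25,y/2-.25),z,m)
im=cv2.imread("pics/l_wrist.png")
for r in(93,96,100): print(r,[tuple(im[r,c]) for c in()],(im[r,296:345,2].astype(int)-im[r,296:345,1]).tolist())
print("base",(P(8,280,.010)+P(402,280,.010))@N/2,"screws",(P(42,250,.012)+P(364,246,.012))@N/2)
print("ledge",(P(163,195,.0455)+P(239.5,195,.0455))@N/2)
for y in(215,300,420):
  print(y,[ (P(a,y,.06)+P(b,y,.06))@N/2 for a,b in((168,243),)])
```

```text
93 [] [1, -1, -2, -1, 13, 62, 115, 141, 139, 119, 82, 70, 49, 20, 2, 0, 1, 0, 3, 0, 0, 0, 0, 1, 1, 0, 1, 1, 4, 2, 3, 0, 2, 0, 1, 3, 1, 1, 0, 3, 24, 60, 77, 58, 21, 3, 1, 0, 2]
96 [] [-1, 0, 0, 1, 10, 58, 107, 103, 105, 90, 55, 16, 2, 1, 2, 2, 0, 0, 1, 2, 0, 0, 1, 0, 1, 0, 1, 2, 2, 1, 0, 2, 2, 1, 0, 0, -2, -1, 0, 2, 2, 2, 9, 26, 27, 5, 1, 3, -1]
100 [] [-2, -5, -4, -1, 9, 39, 62, 40, 15, 2, 1, -2, 0, 1, 1, 1, 1, 0, 0, -1, 2, 1, -1, 0, 1, 1, 3, 2, 1, 1, 2, 2, 0, 2, 3, 3, 2, 2, -1, 2, 1, 2, 0, 1, 3, 0, -4, -4, -4]
base 0.04157352330836636 screws 0.04201138100863067
ledge 0.04181192723914809
215 [np.float64(0.04077671356318298)]
300 [np.float64(0.04089722263949036)]
420 [np.float64(0.0410855608367465)]
```

Call:
play_rows:
  rows:
    - [-0.008,-0.05,0,0,0,-0.004,1]
    - [-0.003,-0.05,0,0,0,0,1]
    - [0,0,0,0,0,0,1]

```text
clock: 11.25
position: [0.545, -0.0729, 0.0555]
ee_rot: [-1.97, 2.446, 0.003]
force: [-0.3, 0.2, -1.0]
width: 0.279
```

Run:
```python
from h import *
jp(.56,.0412,.0555,yaw=-102.2)
```

```text
s 0.5482 lat 0.0424 jigx origin -80.8
t 11.25 pos [ 0.545  -0.0729  0.0555] toolx yaw -102.31 z [-0.001  0.002 -1.   ] w 25.6 F [-0.3  0.2 -1. ] j [-0.52  0.65  0.82  1.98 -0.67  0.8  -1.1 ]
dist [ 0.0012 -0.0118 -0.    ] rot [ 0.001  0.002 -0.002] n 1
[0.008, -0.079, -0.0, 0.003, 0.004, -0.004]
```

Call:
play_rows:
  rows:
    - [0.012,-0.03,0,0,0,-0.003,1]
    - [0,0,0,0,0,0,1]

```text
clock: 11.45
position: [0.5494, -0.0759, 0.0554]
ee_rot: [-1.972, 2.445, 0.003]
force: [1.2, 0.2, -0.9]
width: 0.275
```

Run:
```python
from h import *
jp(.565,.0412,.0555,yaw=-102.2)
m=camera_model("wrist");np.savez("m.npz",**m)
for n in("wrist","scene"):cv2.imwrite(f"pics/m_{n}.png",get_image(n))
im=cv2.imread("pics/m_wrist.png");cv2.imwrite("pics/m_wc.png",cv2.resize(im[0:300,220:440],None,fx=2,fy=2,interpolation=cv2.INTER_CUBIC))
im=cv2.imread("pics/m_scene.png");cv2.imwrite("pics/m_crop.png",cv2.resize(im[190:280,230:350],None,fx=6,fy=6,interpolation=cv2.INTER_CUBIC))
```

```text
s 0.5532 lat 0.0404 jigx origin -75.8
t 11.45 pos [ 0.5494 -0.0759  0.0554] toolx yaw -102.21 z [-0.001  0.002 -1.   ] w 25.3 F [ 1.2  0.2 -0.9] j [-0.51  0.66  0.82  1.97 -0.67  0.81 -1.09]
dist [-0.0008 -0.0118 -0.0001] rot [ 0.001  0.002 -0.   ] n 1
[-0.005, -0.079, -0.001, 0.003, 0.003, -0.0]
```

View pics/m_crop.png

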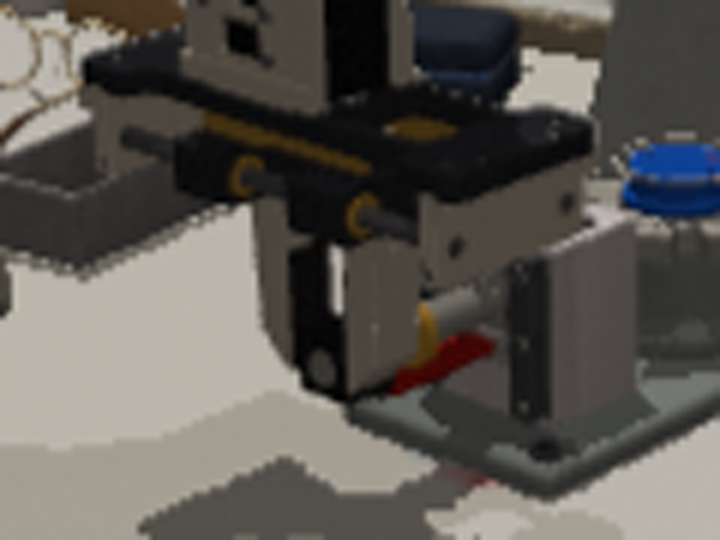

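View pics/m_wc.png

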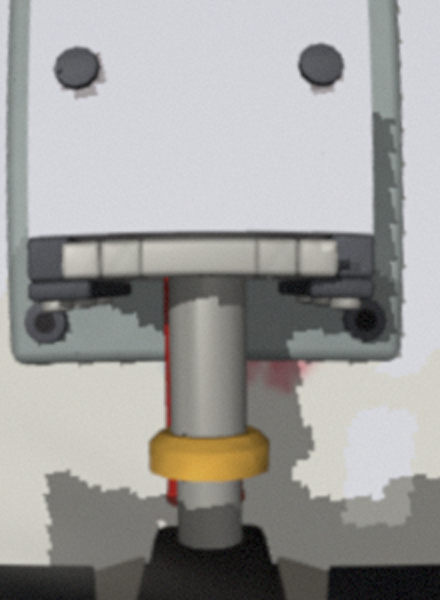

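Call:
play_rows:
  rows:
    - [-0.004,-0.05,0,0,0,0,1]
    - [0,-0.04,0,0,0,0,1]
    - [0,0,0,0,0,0,1]

```text
clock: 11.85
position: [0.5627, -0.0779, 0.0553]
ee_rot: [-1.972, 2.445, 0.006]
force: [1.2, -0.4, 0.7]
width: 0.277
```

Run:
```python
from h import *
jp(.58,.0412,.0555,yaw=-102.2)
```

```text
s 0.5665 lat 0.0413 jigx origin -62.5
t 11.85 pos [ 0.5627 -0.0779  0.0553] toolx yaw -102.23 z [-0.002  0.003 -1.   ] w 25.5 F [ 1.2 -0.4  0.7] j [-0.5   0.67  0.82  1.93 -0.67  0.83 -1.1 ]
dist [ 0.     -0.0135 -0.0002] rot [ 0.003  0.002 -0.001] n 1
[0.0, -0.09, -0.001, 0.006, 0.005, -0.001]
```

Call:
play_rows:
  rows:
    - [0,-0.05,0,0,0,0,1]
    - [0,-0.05,0,0,0,0,1]
    - [0,0,0,0,0,0,1]

```text
clock: 12.15
position: [0.5793, -0.0814, 0.0555]
ee_rot: [-1.972, 2.445, 0.005]
force: [0.1, 0.4, 0.4]
width: 0.277
```

Run:
```python
from h import *
jp(.595,.0412,.0555,yaw=-102.2)
```

```text
s 0.5835 lat 0.0414 jigx origin -45.5
t 12.15 pos [ 0.5793 -0.0814  0.0555] toolx yaw -102.22 z [-0.001  0.003 -1.   ] w 25.4 F [0.1 0.4 0.4] j [-0.48  0.69  0.81  1.89 -0.67  0.85 -1.11]
dist [ 0.0001 -0.0115 -0.    ] rot [ 0.002  0.002 -0.   ] n 1
[0.001, -0.077, -0.0, 0.004, 0.005, -0.001]
```

Call:
play_rows:
  rows:
    - [0,-0.05,0,0,0,0,1]
    - [0,-0.02,0,0,0,0,1]
    - [0,0,0,0,0,0,1]

```text
clock: 12.45
position: [0.589, -0.0834, 0.0551]
ee_rot: [1.972, -2.444, -0.009]
force: [-2.3, 0.5, 2.7]
width: 0.278
```

Run:
```python
from h import *
jp(.595,.0412,.0555,yaw=-102.2)
for n in("wrist",):cv2.imwrite(f"pics/n_{n}.png",get_image(n))
im=cv2.imread("pics/n_wrist.png");cv2.imwrite("pics/n_wc.png",cv2.resize(im[0:300,220:440],None,fx=2,fy=2,interpolation=cv2.INTER_CUBIC))
```

```text
s 0.5934 lat 0.0414 jigx origin -35.6
t 12.45 pos [ 0.589  -0.0834  0.0551] toolx yaw -102.22 z [-0.004  0.004 -1.   ] w 25.6 F [-2.3  0.5  2.7] j [-0.47  0.71  0.81  1.86 -0.67  0.87 -1.11]
dist [ 0.0002 -0.0016 -0.0004] rot [ 0.005  0.003 -0.   ] n 1
[0.001, -0.011, -0.003, 0.01, 0.006, -0.001]
```

View pics/n_wc.png

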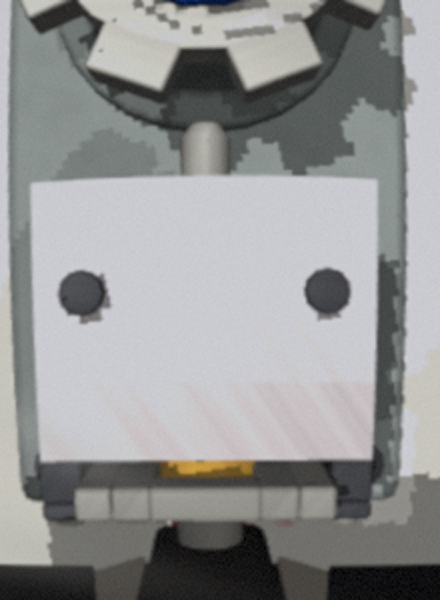

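Call:
play_rows:
  rows:
    - [0,-0.04,-0.003,0,0,0,1]
    - [0,-0.04,0,0,0,0,1]
    - [0,-0.04,0,0,0,0,1]

```text
clock: 12.8
position: [0.5981, -0.085, 0.0542]
ee_rot: [1.966, -2.439, -0.033]
force: [-24.7, 7.5, 19.2]
width: 0.278
```

Run:
```python
from h import *
jp(.595,.0412,.0555,yaw=-102.2)
```

```text
s 0.6027 lat 0.0417 jigx origin -26.3
t 12.8 pos [ 0.5981 -0.085   0.0542] toolx yaw -102.28 z [-0.02   0.011 -1.   ] w 25.6 F [-24.7   7.5  19.2] j [-0.46  0.73  0.81  1.83 -0.67  0.91 -1.12]
dist [ 0.0005  0.0077 -0.0011] rot [ 0.022  0.006 -0.001] n 1
[0.004, 0.051, -0.007, 0.044, 0.013, -0.003]
```

Call:
play_rows:
  rows:
    - [0,0.04,-0.007,0.04,0.01,0,1]
    - [0,0.015,0,0,0,0,1]
    - [0,0,0,0,0,0,1]

```text
clock: 13.1
position: [0.5876, -0.0824, 0.0543]
ee_rot: [1.97, -2.444, -0.009]
force: [0.9, -0.7, -0.7]
width: 0.275
```

Run:
```python
from h import *
jp(.594,.0412,.0555,yaw=-102.2)
```

```text
s 0.5918 lat 0.0421 jigx origin -37.2
t 13.1 pos [ 0.5876 -0.0824  0.0543] toolx yaw -102.28 z [-0.006  0.003 -1.   ] w 25.3 F [ 0.9 -0.7 -0.7] j [-0.48  0.71  0.81  1.87 -0.67  0.87 -1.11]
dist [ 0.0009 -0.0022 -0.0012] rot [ 0.006  0.002 -0.001] n 1
[0.006, -0.015, -0.008, 0.012, 0.004, -0.003]
```

Call:
play_rows:
  rows:
    - [0,0,0,0,0,0,0.5]
    - [0,0,0,0,0,0,0.1]
    - [0,0,0,0,0,0,-0.1]
    - [0,0,0,0,0,0,-0.1]

```text
clock: 13.5
position: [0.5897, -0.083, 0.0548]
ee_rot: [1.971, -2.445, -0.005]
force: [0.4, 0.2, 0.0]
width: 0.491
```

Call:
play_rows:
  rows:
    - [0,0.05,0,0.01,0,0,-0.1]
    - [0,0.13,0,0,0,0,-0.1]
    - [0,0.05,0,0,0,0,-0.1]
    - [0,0,0,0,0,0,-0.1]

```text
clock: 13.9
position: [0.5547, -0.0757, 0.0548]
ee_rot: [-1.969, 2.444, -0.004]
force: [0.1, -0.4, 0.4]
width: 0.552
```

Run:
```python
from h import *
jp(.562,.0415,.056,yaw=-102.1)
for n in("wrist","scene"):cv2.imwrite(f"pics/o_{n}.png",get_image(n))
im=cv2.imread("pics/o_wrist.png");cv2.imwrite("pics/o_wc.png",cv2.resize(im[100:400,170:490],None,fx=2,fy=2,interpolation=cv2.INTER_CUBIC))
im=cv2.imread("pics/o_scene.png");cv2.imwrite("pics/o_crop.png",cv2.resize(im[190:280,230:350],None,fx=6,fy=6,interpolation=cv2.INTER_CUBIC))
```

```text
s 0.5583 lat 0.0417 jigx origin -70.7
t 13.9 pos [ 0.5547 -0.0757  0.0548] toolx yaw -102.27 z [ 0.004  0.    -1.   ] w 50.8 F [ 0.1 -0.4  0.4] j [-0.51  0.66  0.82  1.96 -0.67  0.81 -1.1 ]
dist [ 0.0002 -0.0037 -0.0012] rot [-0.004  0.001 -0.003] n 1
[0.001, -0.025, -0.008, -0.007, 0.002, -0.006]
```

View pics/o_wc.png

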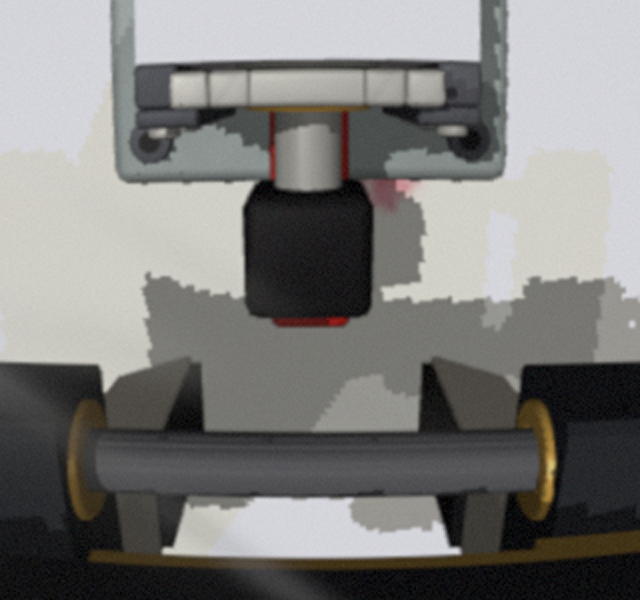

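View pics/o_crop.png

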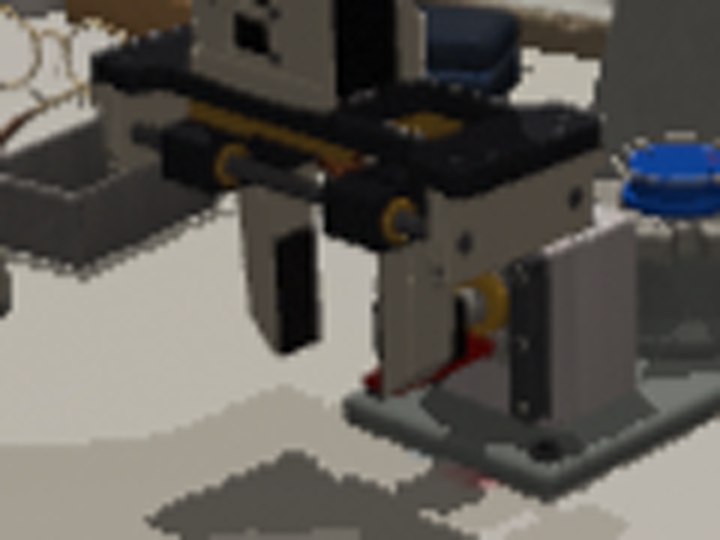

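Call:
play_rows:
  rows:
    - [0,0,-0.005,0,0,0,0.6]
    - [0,0,0,0,0,0,1]
    - [0,0,0,0,0,0,1]
    - [0,0,0,0,0,0,1]
    - [0,0,0,0,0,0,1]
  force: 30

```text
clock: 14.5
position: [0.5581, -0.0766, 0.056]
ee_rot: [-1.97, 2.442, -0.008]
force: [-0.5, 0.5, -0.2]
width: 0.162
```

Call:
play_rows:
  rows:
    - [0,0,0,0,0,0,1]
    - [0,0,0,0,0,0,1]

```text
clock: 14.7
position: [0.5581, -0.0767, 0.0559]
ee_rot: [-1.97, 2.442, -0.008]
force: [-0.0, 0.1, 1.0]
width: 0.015
```

Run:
```python
from h import *
jp(.574,.0416,.0555,yaw=-102.1)
```

```text
s 0.5618 lat 0.0415 jigx origin -67.2
t 14.7 pos [ 0.5581 -0.0767  0.0559] toolx yaw -102.23 z [ 0.006 -0.002 -1.   ] w 1.4 F [-0.   0.1  1. ] j [-0.51  0.66  0.82  1.95 -0.67  0.81 -1.1 ]
dist [-0.0001 -0.0122  0.0005] rot [-0.007 -0.    -0.002] n 1
[-0.001, -0.081, 0.003, -0.013, -0.001, -0.005]
```

Call:
play_rows:
  rows:
    - [0,-0.06,0,-0.01,0,0,1]
    - [0,-0.05,0,0,0,0,1]
    - [0,-0.04,0,0,0,0,1]

```text
clock: 15.0
position: [0.5763, -0.0803, 0.055]
ee_rot: [1.969, -2.442, -0.013]
force: [-13.2, 2.4, 8.0]
width: 0.004
```

Run:
```python
from h import *
jp(.584,.0416,.0555,yaw=-102.1)
```

```text
s 0.5804 lat 0.0418 jigx origin -48.6
t 15.0 pos [ 0.5763 -0.0803  0.055 ] toolx yaw -102.24 z [-0.009  0.004 -1.   ] w 0.4 F [-13.2   2.4   8. ] j [-0.49  0.7   0.81  1.89 -0.67  0.86 -1.11]
dist [ 0.0002 -0.0036 -0.0006] rot [ 0.009  0.002 -0.002] n 1
[0.001, -0.024, -0.004, 0.018, 0.003, -0.005]
```

Call:
play_rows:
  rows:
    - [0,-0.05,0,0,0,0,1]
    - [0,-0.05,0,0,0,0,1]

```text
clock: 15.2
position: [0.5772, -0.0805, 0.0517]
ee_rot: [1.957, -2.431, -0.053]
force: [-33.2, 6.7, 28.6]
width: 0.005
```

Run:
```python
from h import *
jp(.584,.0416,.0555,yaw=-102.1)
for n in("wrist","scene"):cv2.imwrite(f"pics/p_{n}.png",get_image(n))
im=cv2.imread("pics/p_wrist.png");cv2.imwrite("pics/p_wc.png",cv2.resize(im[100:400,170:490],None,fx=2,fy=2,interpolation=cv2.INTER_CUBIC))
im=cv2.imread("pics/p_scene.png");cv2.imwrite("pics/p_crop.png",cv2.resize(im[190:280,230:350],None,fx=6,fy=6,interpolation=cv2.INTER_CUBIC))
o=observe();print(o["force"],o["position"])
```

```text
s 0.5813 lat 0.0418 jigx origin -47.7
t 15.2 pos [ 0.5772 -0.0805  0.0517] toolx yaw -102.32 z [-0.037  0.014 -0.999] w 0.4 F [-33.2   6.7  28.6] j [-0.47  0.72  0.81  1.87 -0.66  0.9  -1.11]
dist [ 0.0001 -0.0026 -0.0039] rot [ 0.039  0.006 -0.004] n 1
[0.001, -0.017, -0.026, 0.079, 0.011, -0.007]
[-27.8144505    6.9303456   20.62433267] [ 0.5770722  -0.08054738  0.05165504]
```

View pics/p_wc.png

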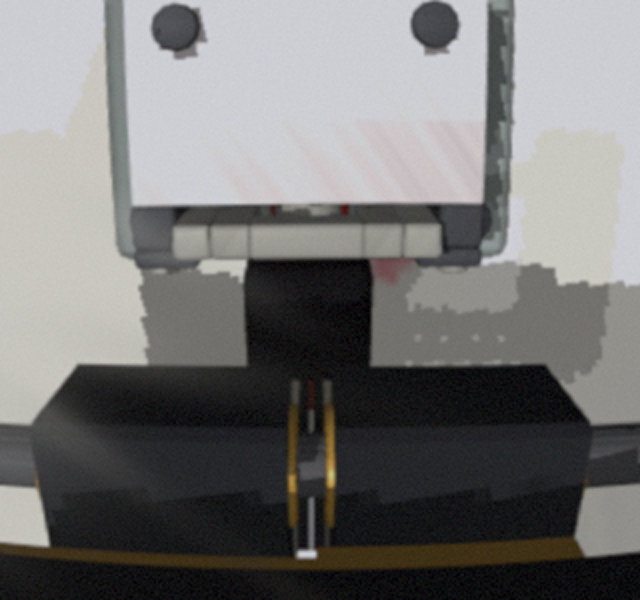

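View pics/p_crop.png

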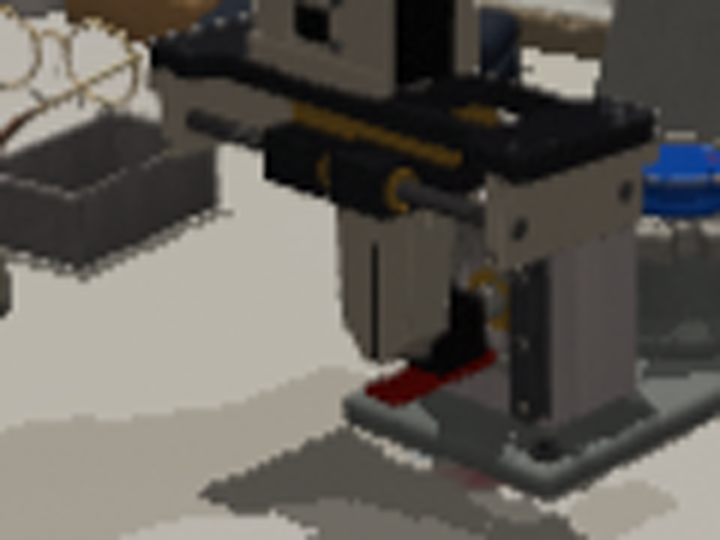

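Call:
play_rows:
  rows:
    - [0,-0.03,0.03,0.03,0.005,0,1]
    - [0,-0.03,0.03,0.02,0.005,0,1]

```text
clock: 15.5
position: [0.5764, -0.0806, 0.041]
ee_rot: [1.957, -2.434, -0.045]
force: [-17.1, 4.6, 17.8]
width: 0.006
```

Run:
```python
from h import *
jp(.584,.0416,.0255,yaw=-102.1)
```

```text
s 0.5806 lat 0.0415 jigx origin -48.4
t 15.5 pos [ 0.5764 -0.0806  0.041 ] toolx yaw -102.42 z [-0.032  0.011 -0.999] w 0.5 F [-17.1   4.6  17.8] j [-0.47  0.73  0.8   1.88 -0.68  0.87 -1.1 ]
dist [-0.0001 -0.0039  0.0154] rot [ 0.034  0.004 -0.005] n 1
[-0.0, -0.026, 0.103, 0.067, 0.008, -0.011]
```

Call:
play_rows:
  rows:
    - [0,-0.03,0.035,0.025,0.005,0,1]
    - [0,-0.03,0.035,0.02,0.005,0,1]

```text
clock: 15.7
position: [0.5763, -0.0806, 0.0295]
ee_rot: [1.957, -2.438, -0.038]
force: [-20.8, 5.8, 24.2]
width: 0.003
```

Run:
```python
from h import *
jp(.584,.0416,.0255,yaw=-102.1)
```

```text
s 0.5804 lat 0.0415 jigx origin -48.6
t 15.7 pos [ 0.5763 -0.0806  0.0295] toolx yaw -102.49 z [-0.027  0.009 -1.   ] w 0.3 F [-20.8   5.8  24.2] j [-0.46  0.74  0.78  1.89 -0.69  0.84 -1.09]
dist [-0.0001 -0.0037  0.0039] rot [ 0.029  0.003 -0.007] n 1
[-0.001, -0.024, 0.026, 0.058, 0.006, -0.014]
```

Call:
play_rows:
  rows:
    - [0,-0.025,0.035,0.02,0,0,1]
    - [0,-0.02,0.035,0.01,0,0,1]

```text
clock: 15.9
position: [0.5764, -0.0807, 0.0223]
ee_rot: [1.959, -2.444, -0.042]
force: [-41.8, 13.4, 106.1]
width: 0.005
```

Run:
```python
from h import *
jp(.584,.0416,.0255,yaw=-102.1)
for n in("wrist","scene"):cv2.imwrite(f"pics/q_{n}.png",get_image(n))
im=cv2.imread("pics/q_scene.png");cv2.imwrite("pics/q_crop.png",cv2.resize(im[190:280,230:350],None,fx=6,fy=6,interpolation=cv2.INTER_CUBIC))
```

```text
s 0.5806 lat 0.0414 jigx origin -48.4
t 15.9 pos [ 0.5764 -0.0807  0.0223] toolx yaw -102.58 z [-0.024  0.015 -1.   ] w 0.4 F [-41.8  13.4 106.1] j [-0.45  0.74  0.77  1.9  -0.71  0.83 -1.08]
dist [-0.0002 -0.0033 -0.0033] rot [ 0.027  0.01  -0.008] n 1
[-0.001, -0.022, -0.022, 0.053, 0.02, -0.017]
```

View pics/q_crop.png

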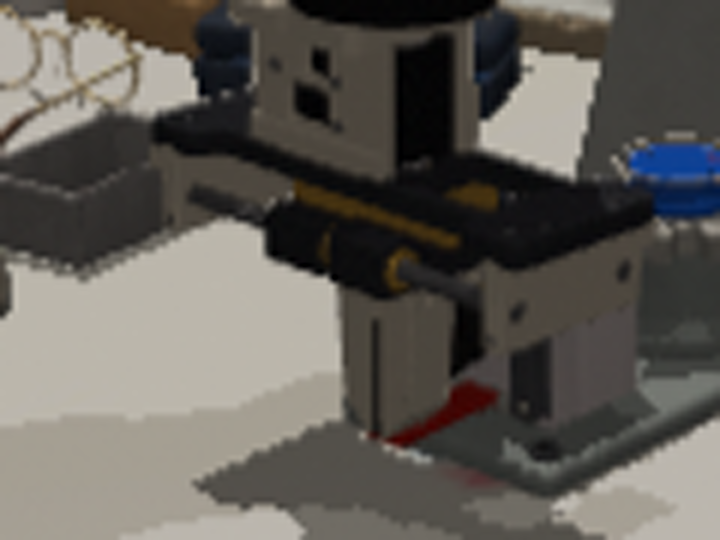

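Call:
play_rows:
  rows:
    - [0,0,-0.02,0,0,0,1]
    - [0,0.01,-0.03,0,0,0,1]
    - [0,0.03,-0.02,0,0,0,1]

```text
clock: 16.3
position: [0.5703, -0.0794, 0.0362]
ee_rot: [1.959, -2.447, -0.049]
force: [0.6, -0.6, 0.5]
width: 0.005
```

Run:
```python
from h import *
jp(.535,.0416,.035,yaw=-102.1)
```

```text
s 0.5743 lat 0.0414 jigx origin -54.7
t 16.3 pos [ 0.5703 -0.0794  0.0362] toolx yaw -102.66 z [-0.025  0.02  -0.999] w 0.5 F [ 0.6 -0.6  0.5] j [-0.46  0.72  0.79  1.9  -0.69  0.85 -1.09]
dist [0.0002 0.0392 0.0023] rot [ 0.029  0.014 -0.01 ] n 1
[0.002, 0.261, 0.015, 0.057, 0.029, -0.019]
```

Retreat backwards and up, then look.

Call:
play_rows:
  rows:
    - [0,0.15,0,0.03,0.02,-0.01,1]
    - [0,0.25,0,0.02,0.01,0,1]
    - [0,0.2,-0.2,0,0,0,1]
    - [0,0.1,-0.25,0,0,0,1]
    - [0,0,0,0,0,0,1]

```text
clock: 16.8
position: [0.4668, -0.0575, 0.1055]
ee_rot: [1.968, -2.445, 0.003]
force: [1.0, -0.0, -0.6]
width: 0.003
```

Run:
```python
from h import *
jp(.535,.0416,.035,yaw=-102.1)
m=camera_model("wrist");np.savez("r.npz",**m)
for n in("wrist","scene","top"):cv2.imwrite(f"pics/r_{n}.png",get_image(n))
im=cv2.imread("pics/r_wrist.png");cv2.imwrite("pics/r_wc.png",cv2.resize(im[0:240,200:460],None,fx=2.5,fy=2.5,interpolation=cv2.INTER_CUBIC))
im=cv2.imread("pics/r_scene.png");cv2.imwrite("pics/r_crop.png",cv2.resize(im[200:275,275:355],None,fx=8,fy=8,interpolation=cv2.INTER_CUBIC))
```

```text
s 0.4685 lat 0.0413 jigx origin -160.5
t 16.8 pos [ 0.4668 -0.0575  0.1055] toolx yaw -102.33 z [-0.001 -0.004 -1.   ] w 0.3 F [ 1.  -0.  -0.6] j [-0.69  0.48  0.96  2.13 -0.54  0.8  -1.18]
dist [-0.0009 -0.0665  0.0705] rot [ 0.001 -0.004 -0.004] n 3
[-0.002, -0.148, 0.157, 0.0, -0.003, -0.003]
[-0.002, -0.148, 0.157, 0.0, -0.003, -0.003]
[-0.001, -0.148, 0.157, 0.0, -0.003, -0.003]
```

View pics/r_crop.png

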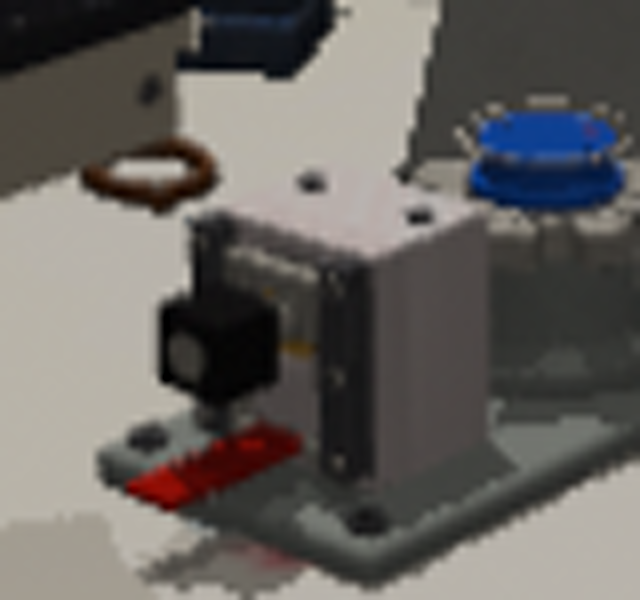

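View pics/r_wc.png

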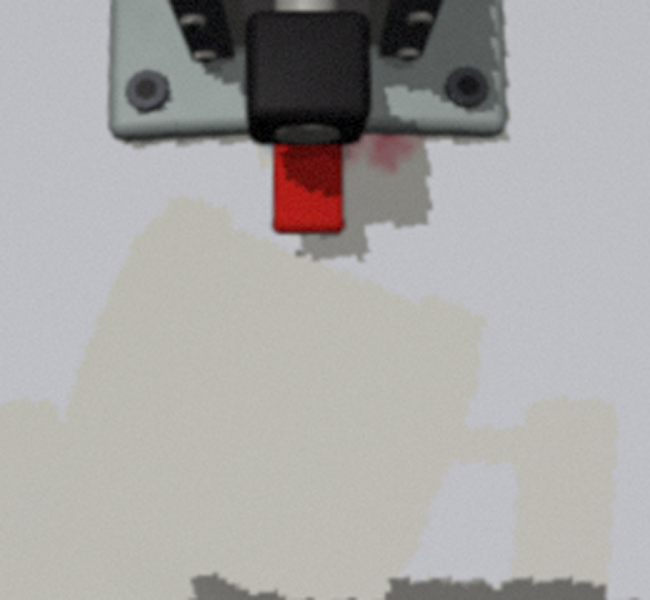

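View pics/r_top.png

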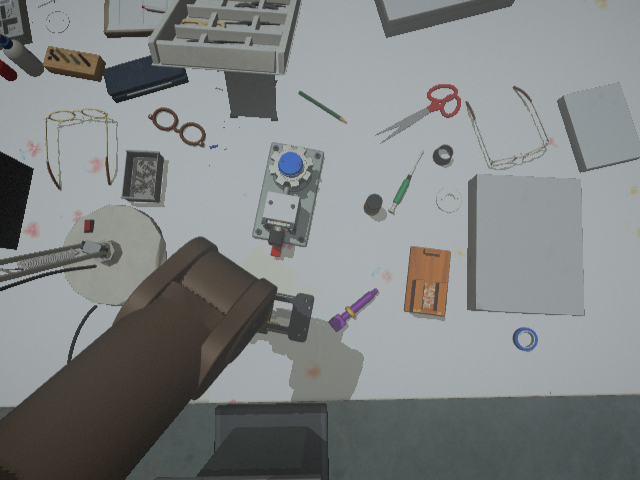

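Run:
```python
from h import *
O=U*.6347+N*.0416
m=dict(np.load("r.npz"))
for z in(.0255,.0285,.0455):
    X=O-.060*U+[0,0,z];print(z,"ledge end pred scene",proj("scene",X).round(1),"wrist",proj("wrist",X,m).round(1))
print("meas scene (293.3,260.8)")
for x in(-.044,-.051):
    for z in(.047,.073):
        for l in(-.013,.013):print(x,z,l,proj("wrist",O+x*U+l*N+[0,0,z],m).round(1),proj("scene",O+x*U+l*N+[0,0,z]).round(1))
```

```text
0.0255 ledge end pred scene [293.6 261.2] wrist [323.2  90. ]
0.0285 ledge end pred scene [293.6 260. ] wrist [323.1  89.3]
0.0455 ledge end pred scene [293.3 253. ] wrist [323.1  85. ]
meas scene (293.3,260.8)
-0.044 0.047 -0.013 [345.6  58.3] [302.6 251.7]
-0.044 0.047 0.013 [300.3  58.5] [294.3 248.6]
-0.044 0.073 -0.013 [348.5  47. ] [302.3 240.9]
-0.044 0.073 0.013 [297.1  47.3] [293.9 237.9]
-0.051 0.047 -0.013 [345.7  69.7] [300.4 252.7]
-0.051 0.047 0.013 [300.3  70. ] [292.1 249.6]
-0.051 0.073 -0.013 [348.6  59.8] [300.  241.8]
-0.051 0.073 0.013 [297.1  60.1] [291.7 238.8]
```

```bash
python3 -c "
from cell import *
print(sign_off())"
```

```text
the job is handed in; nothing more can be done
None
```

The lens chuck is locked: the plunger is in the bore, pushed right in and trapped behind the lowered keeper. I handed the job in at about 17 s, well under the 72 s limit.

I lifted the steel plunger out of its rest by the shank and laid it on the bench. I then took it by the black knob, put it nose first into the bore and pushed it to the spring's stop. After releasing it, I pressed on the knob's end with the closed fingertips and slid them down onto the red ledge.

Last checks, with the arm clear of everything:
- **Plunger depth:** the knob's end matches the trapped position of 44 mm out from the housing. The wrist picture has it at row 57, against 58 predicted for trapped and about 70 for untrapped.
- **Keeper:** the ledge end in the scene picture is at row 260.8, against 261.2 predicted for fully down and 253 for up. That puts it within about 1 mm of fully down. In the wrist picture the same point was about 2 px off the prediction, which is within the error of the calibration.
- **Other items:** in the last overhead picture the other things on the bench looked unmoved.

**High force at the end:** as the keeper bottomed out, the wrist force rose to about 106 N at the end of the stroke. That is higher than I intended, but below the 120 N limit at each reading I took, and I backed off at once. That force came through the fingertips on the ledge and knob; I saw no sign of the gripper's body or the arm pressing on anything.

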